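# Line up the tin set by height on the display board

### The arm

A 7-joint arm with a two-finger parallel gripper is mounted at the origin on a cart in front of the work surface, level with it; the furniture and walls round the work are solid. World frame = base frame: x ahead of the robot, y to its left, z up, the work surface at z = 0. Lengths are in m, angles in degrees, forces in N, time in s.
With the tool pointing down it reaches from about 0.425 to 0.875 m from the base axis. Payload 8.4 kg.
Tool frame: the origin (TCP) lies where the fingers leave the gripper's body, on its centre line; the fingertips stand 73 mm ahead of it and the grasp point (between the pads) lies 54 mm ahead of it; x points along the fingers, y is the direction in which the jaws open and shut, and the axes are right-handed (so a half turn about x gives the same grasp; the last joint's range is limited). The gripper opens to 85 mm and grips with 20 to 120 N. Pads are 22 mm wide; open, the fingers measure 114 mm over their backs; the gripper's body (76 mm by 85 mm) begins 54 mm behind the grasp point. The pads swing forward as they close: fully open they stand 13 mm farther back than shut.
Start: joints at [-78.22, 19.091, 2.286, 83.961, -0.768, 76.965, -3.352], TCP at [0.195, 0.62, 0.304] pointing down, gripper open.
Joint ranges: [-147.57, 147.57], [-21.85, 119.76], [-74.77, 79.35], [14.55, 137.4], [-85.83, 265.84], [4.83, 119.75], [-152.11, 152.11]. Speed limits (degrees/s): [127.2, 127.2, 159.86, 159.86, 180, 180, 180].

### API

Orientations are given as a 3x3 rotation matrix whose columns are the frame's x, y, z axes.
In Python, from cell import bot, cams, nets gives the robot as it stands. The module is installed in compiled form; this text tells all that it offers.
- The arm moves only by the shell command python3 -m handwheel 'ROWS' [FORCE]. ROWS is JSON, a list of rows, each an object with "grip": the opening, from -1 (shut) to 1 (fully open); "delta_pos": the shift along the tool's x, y, z in m, a list of three; "angular": the turn, a rotation vector about the tool's x, y, z in rad, a list of three. In form: [{"grip": grip, "delta_pos": [tx, ty, tz], "angular": [ax, ay, az]}, ...]. A call has 1 to 5 rows; each row is the pose to reach, as a shift and turn from the pose commanded when the call began, along the tool's axes at that moment; what a row does not reach only later rows make up. A row lasts 1/12 s, in which the tool goes at most 41.7 mm and 7.16 degrees, less where a joint would pass 70% of its speed; a pose out of reach is approached as far as the arm can. A call with a gripper value outside its range is refused whole. The fingers move at their own pace and stop on an object; FORCE is the grip in N (left out, the last holds). Time passes only in rows, so rows that repeat a pose let the fingers close. It gives the time, the measured TCP pose, the force and the opening at its end, in the units of the state.
- bot.read_state(): the state, without advancing time (a new reading comes with each control period).
- cams.snapshot(name): name is "side" or "top"; returns the picture (384x512x3 uint8, blue, green, red); there is no depth.
- cams.camera_info(name): a dict with "camera_matrix" (3x3 intrinsics, pixels), "world_to_cam" (4x4, takes a point from world to camera coordinates). Camera axes: x right, y up, looking along -z (the intrinsics and any distortion apply to the point x, -y, -z); pixel columns grow to the right and rows downward; lengths in m; the calibration is good to about 2 mm. A picture is of the moment at which its call begins. camera_info takes no time and is no camera call.
- bot.sign_off(): hands the job in, once; it reports no verdict.
Trained networks look in the newest picture that a camera, given by its name, has taken for a name from the list of things; names that differ only in an ending like _2 or _b are one class to them, and where a whole thing is asked for, a point or a joint stands for the part that bears it (a point fixed in the world has none). Each returns a list of dicts, best first, with "score" (0 to 1); they miss things now and then, are a little off and sometimes report something else, mostly with a low value. They report only what shows in the picture. A call takes as long as a camera call.
- nets.look_for(camera, label): "centre" ([row, column] in pixels, amid what is visible of it).
- nets.masks_of(camera, label): "pixels" (384x512 bool, what is visible of it) and "centre" ([row, column] in pixels, amid what is visible of it).
- nets.tip_of(camera, label): "centre" ([row, column] in pixels: a listed point, or the origin of a listed thing).
The state is a dict: "time": time; "joint_pos": joint angles; "dq": joint speeds; "joint_torque": joint torques, N m; "position": TCP position; "tcp_rot": TCP orientation; "force": force on the tool from outside, world axes, zero at the start; "wrist_torque": the same for the moment, N m; "finger_gap": opening from 0.0 (shut) to 1.0 (fully open).
Only numpy, scipy, OpenCV 4.12 (cv2) and the standard library are available. Lean on these libraries where they do the work, as an engineer would, in place of code of your own. Each camera call takes 0.05 s, during which the arm holds its last target.

### The job

Set out the display of chocolate tins: stand the four tins on the board, one upright in the middle of each cork mark, in order of height, with the tallest at the end of the board next to the kitchen timer and each next one shorter. Keep the tins upright all the while, and do not move the timer or the cup.

Things in the scene. Friction and masses are not known exactly. Their poses are not given: they have to be found in the camera images.
- tin_tallest: The tallest of four upright cylindrical lidded steel tins of one set: plain brushed steel body 60 mm across and 98 mm high, above it a flat wooden lid of the same 60 mm width and a small wooden knob 18 mm across and 7 mm high, 116 mm high in all; loose, about 220 g, lid does not come off. It starts upright on the worktop. Origin: centre of its underside; z axis up through the lid (heading means nothing). Grip round the body, or body and lid.
- tin_second: The second tallest of four upright cylindrical lidded steel tins of one set: plain brushed steel body 52 mm across and 76 mm high, above it a flat wooden lid of the same 52 mm width and a small wooden knob 18 mm across and 7 mm high, 94 mm high in all; loose, about 170 g, lid does not come off. It starts upright on the worktop. Origin: centre of its underside; z axis up through the lid (heading means nothing). Grip round the body, or body and lid.
- tin_third: The third tallest of four upright cylindrical lidded steel tins of one set: plain brushed steel body 44 mm across and 56 mm high, above it a flat wooden lid of the same 44 mm width and a small wooden knob 18 mm across and 7 mm high, 72 mm high in all; loose, about 120 g, lid does not come off. It starts upright on the worktop. Origin: centre of its underside; z axis up through the lid (heading means nothing). Grip round the body, or body and lid.
- tin_shortest: The shortest of four upright cylindrical lidded steel tins of one set: plain brushed steel body 36 mm across and 36 mm high, above it a flat wooden lid of the same 36 mm width and a small wooden knob 18 mm across and 7 mm high, 50 mm high in all; loose, about 80 g, lid does not come off. It starts upright on the worktop. Origin: centre of its underside; z axis up through the lid (heading means nothing). Grip round the body, or body and lid.
- mark_1: Mark 1 of 4: thin round cork disc, 68 mm across, 3 mm thick, on a flat dark wooden board (105 x 324 x 12 mm), all fixed. The four alike discs lie in a row 78 mm apart, mark_1 at the left end seen from the robot, mark_4 at the right. Origin: centre of its underside, 12 mm above the worktop; a tin stands 3 mm above it. x axis across the board, away from the robot; y along the row towards mark_1; z up.
- mark_2: Mark 2 of 4: thin round cork disc, 68 mm across, 3 mm thick, on a flat dark wooden board (105 x 324 x 12 mm), all fixed. The four alike discs lie in a row 78 mm apart, mark_1 at the left end seen from the robot, mark_4 at the right. Origin: centre of its underside, 12 mm above the worktop; a tin stands 3 mm above it. x axis across the board, away from the robot; y along the row towards mark_1; z up.
- mark_3: Mark 3 of 4: thin round cork disc, 68 mm across, 3 mm thick, on a flat dark wooden board (105 x 324 x 12 mm), all fixed. The four alike discs lie in a row 78 mm apart, mark_1 at the left end seen from the robot, mark_4 at the right. Origin: centre of its underside, 12 mm above the worktop; a tin stands 3 mm above it. x axis across the board, away from the robot; y along the row towards mark_1; z up.
- mark_4: Mark 4 of 4: thin round cork disc, 68 mm across, 3 mm thick, on a flat dark wooden board (105 x 324 x 12 mm), all fixed. The four alike discs lie in a row 78 mm apart, mark_1 at the left end seen from the robot, mark_4 at the right. Origin: centre of its underside, 12 mm above the worktop; a tin stands 3 mm above it. x axis across the board, away from the robot; y along the row towards mark_1; z up.
- timer: A cream kitchen timer with a round black dial, a small box 59 mm deep, 75 mm wide and 62 mm high, loose; it stands on the worktop just beyond one end of the board (either end), its centre about 95 mm from the nearest mark's centre. It shows at which end the tallest tin goes. Origin: centre of its underside; z up, dial faces its -x.
- cup: A small white cup with a handle, empty, 62 mm across, 89 mm long with the handle, 52 mm high, loose; it stands on the worktop just beyond the other end of the board. To be left alone. Origin: centre of its underside rectangle; handle towards its -y; z up.

How it is judged:
By the outcome, as a careful person would: the job done as asked, in the order asked, and still so for the second after the job is handed in, with the robot touching nothing.
It also fails if it takes over 115 s, if anything falls off the work surface, if the arm or the gripper's body presses on something with over 40 N, if the wrist force passes 120 N, or if a joint passes its speed limit or range.

## Working session

There is one attempt and no reset: what is moved stays moved. The work goes in short steps, Python scripts to look and compute and a shell command to move; the robot and the scene stay as the last step left them, time stands still between calls to the robot, and variables do not carry over. Pictures are saved under pics/ and viewed, and the job is handed in when it is done.

```bash
mkdir -p pics; cat > h.py <<'E'
import numpy as np, cv2
from cell import bot,cams,nets
def ray(cam,px):
    ci=cams.camera_info(cam);K=np.array(ci["camera_matrix"]);T=np.array(ci["world_to_cam"])
    r,c=px
    d=np.linalg.inv(K)@np.array([c,r,1.]);d=np.array([d[0],-d[1],-d[2]])
    R=T[:3,:3];o=-R.T@T[:3,3];return o,R.T@d
def at_z(cam,px,z):
    o,d=ray(cam,px);return o+d*(z-o[2])/d[2]
def proj(cam,p):
    ci=cams.camera_info(cam);K=np.array(ci["camera_matrix"]);T=np.array(ci["world_to_cam"])
    q=T[:3,:3]@np.array(p)+T[:3,3];u=K@np.array([q[0],-q[1],-q[2]]);return (u[1]/u[2],u[0]/u[2])
E
python3 - <<'E'
from h import *
np.set_printoptions(precision=4,suppress=True)
s=bot.read_state();print(s)
for c in("side","top"):
    cv2.imwrite(f"pics/{c}0.png",cams.snapshot(c));i=cams.camera_info(c);print(i)
    for l in("tin_tallest","tin_second","tin_third","tin_shortest","mark_1","timer","cup"):
        print(c,l,[(np.round(x["centre"],1),round(x["score"],2)) for x in nets.tip_of(c,l)][:6])
E
```

```text
{'time': 0.0, 'joint_pos': array([-78.2204,  19.132 ,   2.2844,  84.0105,  -0.7688,  76.9654,
        -3.3521]), 'dq': array([ 0.028 , -0.0067,  0.0835, -0.0224,  0.1647, -0.0393,  0.0009]), 'joint_torque': array([ -0.0002, -65.8558,   1.3658, -40.5562,   0.0169,   0.0127,
        -0.    ]), 'position': array([0.195 , 0.6197, 0.303 ]), 'tcp_rot': array([[-0.0004,  0.3001,  0.9539],
       [-0.0016,  0.9539, -0.3001],
       [-1.    , -0.0016,  0.0001]]), 'force': array([0.1641, 0.3757, 0.3021]), 'wrist_torque': array([ 0.0001, -0.0464, -0.0245]), 'finger_gap': 0.9964351420751116}
{'camera_matrix': array([[354.3676,   0.    , 253.6814],
       [  0.    , 354.3676, 191.5901],
       [  0.    ,   0.    ,   1.    ]]), 'world_to_cam': array([[-0.9803, -0.1973,  0.0128,  0.557 ],
       [ 0.1306, -0.5978,  0.791 , -0.1223],
       [-0.1484,  0.777 ,  0.6117, -0.943 ],
       [ 0.    ,  0.    ,  0.    ,  1.    ]])}
side tin_tallest [(array([240.1, 295.9]), 0.93)]
side tin_second [(array([195.6, 299.1]), 0.67)]
side tin_third [(array([142.3, 289.6]), 0.65)]
side tin_shortest [(array([327.5, 
[... 307 characters left out ...]
    , 258.7664],
       [  0.    , 403.0922, 195.4485],
       [  0.    ,   0.    ,   1.    ]]), 'world_to_cam': array([[-0.027 , -0.9996, -0.0035,  0.0125],
       [ 0.9989, -0.0271,  0.0389, -0.5432],
       [-0.039 , -0.0024,  0.9992, -1.472 ],
       [ 0.    ,  0.    ,  0.    ,  1.    ]])}
top tin_tallest [(array([224.2, 232.6]), 0.62)]
top tin_second [(array([221.4, 283.1]), 0.43)]
top tin_third [(array([199.8, 368.2]), 0.7)]
top tin_shortest [(array([205.5, 153.9]), 0.62)]
top mark_1 [(array([172.8, 265.2]), 0.83), (array([166.8, 286.5]), 0.66), (array([179.5, 246.1]), 0.57), (array([162.7, 304.9]), 0.49)]
top timer [(array([157. , 327.4]), 0.7)]
top cup [(array([183.9, 214.4]), 0.74)]
```

```bash
python3 - <<'E'
import cv2
a=cv2.imread("pics/top0.png");cv2.imwrite("pics/top0c.png",cv2.resize(a[110:270,120:400],None,fx=2.8,fy=2.8,interpolation=cv2.INTER_CUBIC))
from h import *
np.set_printoptions(precision=4,suppress=True)
P=dict(tall=((240.1,295.9),(224.2,232.6),0),sec=((195.6,299.1),(221.4,283.1),0),third=((142.3,289.6),(199.8,368.2),0),short=((327.5,244.5),(205.5,153.9),0),
m1=((215.6,233.8),(179.5,246.1),.012),m2=((199,234.1),(172.8,265.2),.012),m3=((183.3,235.7),(166.8,286.5),.012),m4=((171.9,239.7),(162.7,304.9),.012),timer=((155.1,241.1),(157,327.4),0),cup=((247.6,233.3),(183.9,214.4),0))
for k,(s,t,z) in P.items(): print(k,at_z("side",s,z)[:2],at_z("top",t,z)[:2])
E
```

```text
tall [0.4348 0.1029] [0.4401 0.0973]
sec [ 0.445  -0.0869] [ 0.4454 -0.0894]
third [ 0.5115 -0.4027] [ 0.5167 -0.4064]
short [0.5121 0.3744] [0.5171 0.3871]
m1 [0.6132 0.0567] [0.6033 0.0428]
m2 [ 0.63   -0.0146] [ 0.6261 -0.0281]
m3 [ 0.6438 -0.0911] [ 0.6461 -0.1072]
m4 [ 0.6458 -0.1546] [ 0.6594 -0.1754]
timer [ 0.669  -0.2747] [ 0.6798 -0.261 ]
cup [0.5884 0.163 ] [0.5911 0.1612]
```

View pics/side0.png

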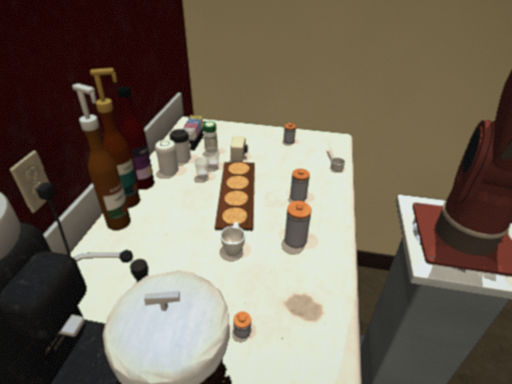

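View pics/top0.png

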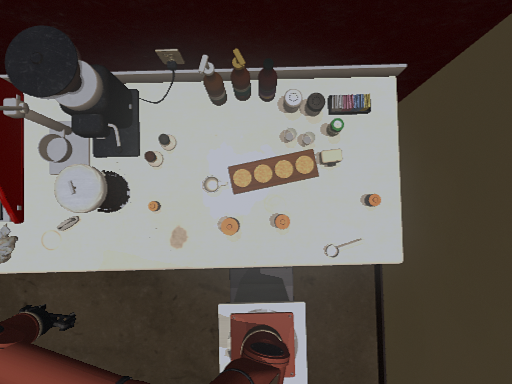

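View pics/top0c.png

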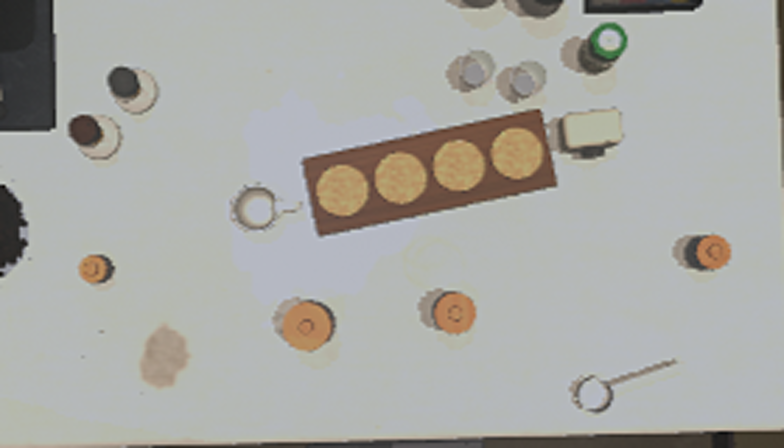

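```bash
python3 - <<'E'
import cv2
from h import *
np.set_printoptions(precision=4,suppress=True)
for cam in("top","side"):
    a=cv2.imread(f"pics/{cam}0.png");h=cv2.cvtColor(a,cv2.COLOR_BGR2HSV)
    m=cv2.inRange(h,(5,100,100),(25,255,255))
    n,l,st,ce=cv2.connectedComponentsWithStats(m)
    for i in range(1,n):
        if st[i,4]>25: 
            c=ce[i][::-1]; print(cam,st[i],c,"z15",at_z(cam,c,.015)[:2],"hsv",h[l==i].mean(0).astype(int))
E
```

```text
top [232  49  13  19 144] [ 58.9583 237.5556] z15 [1.0528 0.0629] hsv [ 20 130 132]
top [365  94   5  14  38] [ 99.9211 366.8947] z15 [ 0.8857 -0.4114] hsv [ 24 110 125]
top [ 233  149   85   39 1764] [168.6831 278.3815] z15 [ 0.6397 -0.0769] hsv [ 14 107 148]
top [369 194  12  12 114] [199.5439 374.2719] z15 [ 0.5167 -0.4246] hsv [ 12 135 171]
top [149 201   9  10  72] [205.6944 152.9583] z15 [0.5161 0.3866] hsv [ 14 127 170]
top [275 215  15  14 163] [221.411  282.0429] z15 [ 0.4459 -0.0847] hsv [ 12 128 176]
top [221 218  17  17 231] [226.1429 229.1299] z15 [0.4338 0.1092] hsv [ 14 123 176]
top [269 313  20   4  42] [314.4048 278.3333] z15 [ 0.1099 -0.0615] hsv [  5 132 132]
top [231 314  36  10 199] [317.5528 249.9095] z15 [0.1013 0.0418] hsv [  5 134 131]
top [284 317  11  59 274] [350.7409 290.3029] z15 [-0.021  -0.1009] hsv [  5 139 135]
top [266 321  17  13  34] [326.9118 273.7353] z15 [ 0.0656 -0.0435] hsv [  5 134 129]
top [   0  349   84   35 1163] [372.644  28.859] z15 [-0.0746  0.8453] hsv [  5 154 117]
top [263 358  19   5  49] [360.3061 271.6122] z15 [-0.0533 -0.0325] 
[... 530 characters left out ...]
]
side [484 119   8   9  34] [121.9118 487.    ] z15 [-0.2636 -0.7209] hsv [  8 142 113]
side [283 122  15   8  89] [125.1798 289.9213] z15 [ 0.5244 -0.512 ] hsv [ 13 150 156]
side [ 216  162   35   65 1648] [194.0546 233.2992] z15 [ 0.637  -0.0333] hsv [ 14 147 175]
side [293 169  16  11 148] [173.8716 300.5   ] z15 [ 0.4511 -0.1817] hsv [ 11 163 189]
side [288 200  23  18 339] [208.8466 298.8053] z15 [ 0.4393 -0.0069] hsv [ 12 162 202]
side [414 204  29  58 783] [227.235  427.7382] z15 [ 0.0928 -0.0044] hsv [  5 154 126]
side [497 233  15  40 455] [255.0549 504.7341] z15 [-0.0764  0.0608] hsv [  5 155 116]
side [234 312  17  16 228] [319.6009 241.8904] z15 [0.5191 0.3672] hsv [ 12 158 205]
```

```bash
cat > meas.py <<'E'
from h import *
from scipy.optimize import least_squares
def comps(cam,m,amin,amax):
    n,l,st,ce=cv2.connectedComponentsWithStats(m)
    return [(st[i],ce[i][::-1],l==i) for i in range(1,n) if amin<st[i,4]<amax]
E
python3 - <<'E'
from meas import *
np.set_printoptions(precision=4,suppress=True)
def u(cam):
    a=cv2.imread(f"pics/{cam}0.png");h=cv2.cvtColor(a,cv2.COLOR_BGR2HSV);return a,h
bx={"top":(145,195,230,322),"side":(158,228,214,260)}
obs={}
for cam in bx:
    a,h=u(cam);r0,r1,c0,c1=bx[cam]
    m=np.zeros(h.shape[:2],np.uint8);m[r0:r1,c0:c1]=cv2.inRange(h,(5,70,145 if cam=="top" else 150),(30,255,255))[r0:r1,c0:c1]
    # weight V
    cs=comps(cam,m,100,900)
    o=[]
    for st,c,_ in cs: print(cam,st,c,at_z(cam,c,.015)); o.append(c)
    obs[cam]=sorted(o,key=lambda c:c[1] if cam=="top" else -c[0])
def marks(p):
    x,y,t=p
    e=np.array([-np.sin(t),np.cos(t),0])
    return [np.array([x,y,.015])+e*.078*k for k in(1.5,.5,-.5,-1.5)]
for cs in (["top"],["side"],["top","side"]):
    f=lambda p:np.concatenate([np.array(proj(c,q))-o for c in cs for q,o in zip(marks(p),obs[c])])
    r=least_squares(f,[.635,-.07,-.2],x_scale=[.01,.01,.1]);print(cs,r.x,np.abs(r.fun).max());print(np.array(marks(r.x)))
# lids
print("tins")
for nm,z,ct,c2 in(("tall",.109,(226.1,229.1),0),("sec",.087,(221.4,282.0),0),("third",.065,(199.5,374.3),0),("short",.043,(205.7,153.0),0)):
    print(nm,at_z("top",ct,z))
E
```

```text
top [295 156  19  18 261] [164.272 304.272] [ 0.6533 -0.1726  0.015 ]
top [275 160  18  18 262] [168.7023 283.4809] [ 0.6391 -0.0957  0.015 ]
top [254 164  18  19 261] [173.0613 262.5824] [ 0.6251 -0.0185  0.015 ]
top [233 169  19  18 261] [177.5249 241.7701] [0.6108 0.0584 0.015 ]
side [228 162  22  12 207] [167.6812 238.4155] [ 0.6545 -0.1732  0.015 ]
side [226 176  23  13 238] [181.9496 236.9664] [ 0.6406 -0.0949  0.015 ]
side [224 191  24  15 282] [197.7411 235.6667] [ 0.6259 -0.0177  0.015 ]
side [222 207  25  17 326] [215.2699 234.1534] [0.6117 0.0584 0.015 ]
['top'] [ 0.6321 -0.0571  0.1819] 0.1140124785283092
[[ 0.6109  0.058   0.015 ]
 [ 0.625  -0.0187  0.015 ]
 [ 0.6391 -0.0954  0.015 ]
 [ 0.6532 -0.1721  0.015 ]]
['side'] [ 0.6331 -0.0567  0.1831] 0.24533210741228118
[[ 0.6118  0.0583  0.015 ]
 [ 0.626  -0.0184  0.015 ]
 [ 0.6402 -0.0951  0.015 ]
 [ 0.6545 -0.1718  0.015 ]]
['top', 'side'] [ 0.6327 -0.0569  0.1822] 0.26862950316521506
[[ 0.6115  0.0582  0.015 ]
 [ 0.6256 -0.0185  0.015 ]
 [ 0.6398 -0.0952  0.015 ]
 [ 0.6539 -0.1719  0.015 ]]
tins
tall [0.4373 0.102  0.109 ]
sec [ 0.4479 -0.0807  0.087 ]
third [ 0.5158 -0.4105  0.065 ]
short [0.5155 0.379  0.043 ]
```

```bash
cat > go.py <<'E'
import sys
from h import *
from scipy.spatial.transform import Rotation as R
# usage: go.py x y z  (TCP target) ; jaw yaw fixed along board x
np.set_printoptions(precision=4,suppress=True)
s=bot.read_state();p=s["position"];Rt=np.array(s["tcp_rot"])
a=float(sys.argv[4]) if len(sys.argv)>4 else .1822
y=np.array([np.cos(a),np.sin(a),0]);x=np.array([0,0,-1.]);G=np.c_[x,y,np.cross(x,y)]
t=np.array([float(v) for v in sys.argv[1:4]])
print("t",s["time"],"pos",p,"gap",s["finger_gap"],"F",s["force"],"j",s["joint_pos"])
print("delta",Rt.T@(t-p),"rot",R.from_matrix(Rt.T@G).as_rotvec(),"n",np.linalg.norm(t-p)/.0417)
E
python3 - <<'E'
from h import *
for nm,zs,c in(("tall",.104,(208.85,298.8)),("sec",.082,(173.9,300.5)),("third",.061,(125.2,289.9)),("short",.04,(319.6,241.9))):
    print(nm,at_z("side",c,zs))
E
python3 go.py .5155 .379 .2
```

```text
tall [0.43697355 0.09919443 0.104     ]
sec [ 0.44806435 -0.0836906   0.082     ]
third [ 0.51724158 -0.42132693  0.061     ]
short [0.51538514 0.38261664 0.04      ]
t 0.8 pos [0.1951 0.62   0.3039] gap 1.0034674242964137 F [-0.8053 -0.8247 -0.0971] j [-78.2208  19.0894   2.287   83.9596  -0.7659  76.9659  -3.352 ]
delta [ 0.1039 -0.1337  0.378 ] rot [ 1.0838  0.     -0.    ] n 9.932800830529194
```

```bash
python3 -m handwheel '[{"grip":1,"delta_pos":[0.05,-0.0668,0.189],"angular":[0.54,0,0]},{"grip":1,"delta_pos":[0.05,-0.0668,0.189],"angular":[0.54,0,0]},{"grip":1,"delta_pos":[0.05,-0.0668,0.189],"angular":[0.54,0,0]},{"grip":1,"delta_pos":[0.05,-0.0668,0.189],"angular":[0.54,0,0]},{"grip":1,"delta_pos":[0.05,-0.0668,0.189],"angular":[0.54,0,0]}]'; python3 go.py .5155 .379 .2
```

```text
time: 1.22
position: [0.3569, 0.498, 0.2537]
tcp_rot: [[0.0, 0.753, 0.658], [0.0, 0.658, -0.753], [-1.0, 0.0, 0.0]]
force: [0.8, 0.7, 0.3]
finger_gap: 1.001
t 1.2167 pos [0.3569 0.498  0.2537] gap 1.000902333765923 F [0.7729 0.7029 0.2699] j [-68.1396  16.5267  11.6921  93.7425  -3.5042  70.0666 -14.57  ]
delta [0.0537 0.0411 0.194 ] rot [ 0.5361 -0.0001 -0.0004] n 4.9262241872268575
```

```bash
python3 -m handwheel '[{"grip":1,"delta_pos":[0.054,0.041,0.194],"angular":[0.536,0,0]},{"grip":1,"delta_pos":[0.054,0.041,0.194],"angular":[0.536,0,0]},{"grip":1,"delta_pos":[0.054,0.041,0.194],"angular":[0.536,0,0]},{"grip":1,"delta_pos":[0.054,0.041,0.194],"angular":[0.536,0,0]},{"grip":1,"delta_pos":[0.054,0.041,0.194],"angular":[0.536,0,0]}]'; python3 go.py .5155 .380 .081
python3 - <<'E'
from h import *
for c in("top","side"):
    a=cams.snapshot(c);cv2.imwrite(f"pics/{c}1.png",a)
a=cv2.imread("pics/side1.png")[230:384,130:384];b=cv2.imread("pics/top1.png")[120:274,90:344]
cv2.imwrite("pics/x1.png",np.hstack([cv2.resize(v,None,fx=1.55,fy=1.55,interpolation=cv2.INTER_CUBIC) for v in(a,b)]))
E
```

```text
time: 1.63
position: [0.5164, 0.38, 0.1996]
tcp_rot: [[0.001, 0.983, 0.181], [0.0, 0.181, -0.983], [-1.0, 0.001, 0.0]]
force: [0.1, 1.3, -0.1]
finger_gap: 0.995
t 1.6333 pos [0.5164 0.38   0.1996] gap 0.9953587064032773 F [ 0.0816  1.3243 -0.0764] j [-56.638   22.8729  20.9127  93.313   -8.7548  65.4079 -23.1471]
delta [ 0.1186 -0.001  -0.0002] rot [-0.0001  0.0001 -0.0006] n 2.8447266007049907
```

View pics/x1.png

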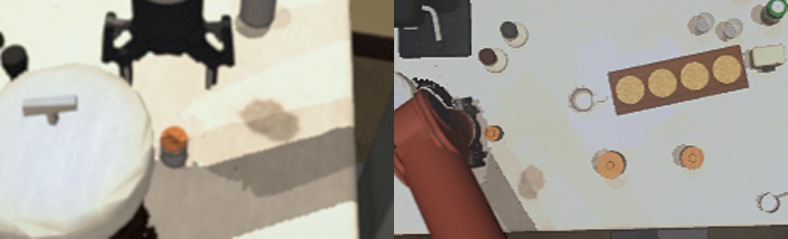

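```bash
python3 -m handwheel '[{"grip":1,"delta_pos":[0.04,-0.001,0],"angular":[0,0,0]},{"grip":1,"delta_pos":[0.08,-0.001,0],"angular":[0,0,0]},{"grip":1,"delta_pos":[0.1,-0.001,0],"angular":[0,0,0]},{"grip":1,"delta_pos":[0.118,-0.001,0],"angular":[0,0,0]},{"grip":1,"delta_pos":[0.118,-0.001,0],"angular":[0,0,0]}]'; 
python3 - <<'E'
from h import *
a=cams.snapshot("side");
cv2.imwrite("pics/s2.png",cv2.resize(a[230:384,130:384],None,fx=2.5,fy=2.5,interpolation=cv2.INTER_CUBIC))
E
```

```text
time: 2.15
position: [0.5118, 0.3803, 0.0778]
tcp_rot: [[-0.005, 0.982, 0.189], [-0.004, 0.189, -0.982], [-1.0, -0.005, 0.003]]
force: [-1.6, -0.9, -0.0]
finger_gap: 1.005
```

View pics/s2.png

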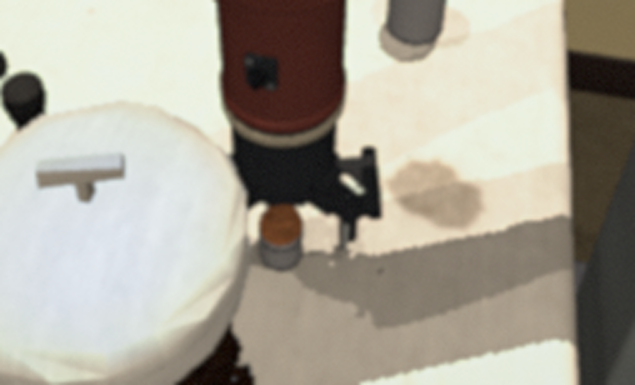

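```bash
python3 go.py .5155 .380 .081
python3 - <<'E'
from h import *
s=bot.read_state();p=s["position"];R=s["tcp_rot"]
f=lambda q:((np.array(proj("side",q))[::-1]-[130,230])*2.5).round()
for sg in(-1,1): print("fingertip",sg,f(p+R@np.array([.06,sg*.0425,0])))
print("tin base",f([.5155,.380,0]),"lid",f([.5155,.38,.043]))
E
```

```text
t 2.2 pos [0.5128 0.3809 0.0802] gap 0.998645612363807 F [0.2495 0.9407 0.3846] j [-55.2184  30.2583  18.8608  98.4711 -11.6812  53.4181 -20.8162]
delta [-0.0008  0.0025  0.0014] rot [0.0081 0.002  0.0031] n 0.07166475370740066
fingertip -1 [337. 237.]
fingertip 1 [231. 236.]
tin base [281. 249.] lid [280. 219.]
```

```bash
python3 -m handwheel '[{"grip":1,"delta_pos":[-0.001,0.0025,0.001],"angular":[0.008,0.002,0.003]},{"grip":-1,"delta_pos":[-0.001,0.0025,0.001],"angular":[0.008,0.002,0.003]},{"grip":-1,"delta_pos":[-0.001,0.0025,0.001],"angular":[0.008,0.002,0.003]},{"grip":-1,"delta_pos":[-0.001,0.0025,0.001],"angular":[0.008,0.002,0.003]},{"grip":-1,"delta_pos":[-0.001,0.0025,0.001],"angular":[0.008,0.002,0.003]}]' 40; python3 go.py .5155 .380 .081
```

```text
time: 2.62
position: [0.5167, 0.3813, 0.0838]
tcp_rot: [[0.003, 0.983, 0.181], [0.003, 0.181, -0.983], [-1.0, 0.004, -0.003]]
force: [-4.7, -0.4, 3.8]
finger_gap: 0.456
t 2.6167 pos [0.5167 0.3813 0.0838] gap 0.4562041911484646 F [-4.6878 -0.4384  3.8273] j [-55.1147  30.0939  19.0245  98.2346 -11.7982  53.3573 -21.0095]
delta [ 0.0028 -0.0014  0.0011] rot [-0.0001 -0.0028 -0.0039] n 0.07967722635007757
```

```bash
python3 -m handwheel '[{"grip":-1,"delta_pos":[0,0,0],"angular":[0,0,0]},{"grip":-1,"delta_pos":[0,0,0],"angular":[0,0,0]},{"grip":-1,"delta_pos":[0,0,0],"angular":[0,0,0]},{"grip":-1,"delta_pos":[0,0,0],"angular":[0,0,0]}]'; python3 go.py .5155 .380 .081
```

```text
time: 2.95
position: [0.5166, 0.3814, 0.0839]
tcp_rot: [[0.003, 0.983, 0.181], [0.003, 0.181, -0.983], [-1.0, 0.004, -0.003]]
force: [-0.7, -0.4, 4.2]
finger_gap: 0.41
t 2.95 pos [0.5166 0.3814 0.0839] gap 0.4097777079488187 F [-0.6689 -0.3875  4.1783] j [-55.1152  30.0963  19.0227  98.2218 -11.8005  53.3736 -21.0106]
delta [ 0.0029 -0.0014  0.0011] rot [-0.0001 -0.0028 -0.0038] n 0.08159491776448347
```

```bash
python3 -m handwheel '[{"grip":-1,"delta_pos":[-0.02,0,0],"angular":[0,0,0]},{"grip":-1,"delta_pos":[-0.05,0,0],"angular":[0,0,0]},{"grip":-1,"delta_pos":[-0.09,0,0],"angular":[0,0,0]},{"grip":-1,"delta_pos":[-0.12,0,0],"angular":[0,0,0]},{"grip":-1,"delta_pos":[-0.12,0,0],"angular":[0,0,0]}]';python3 -m handwheel '[{"grip":-1,"delta_pos":[0,0,0],"angular":[0,0,0]}]'; python3 go.py .6115 .0582 .2
```

```text
time: 3.37
position: [0.5186, 0.3821, 0.2103]
tcp_rot: [[0.01, 0.983, 0.181], [0.009, 0.181, -0.984], [-1.0, 0.012, -0.008]]
force: [0.6, 0.7, -1.1]
finger_gap: 0.411
time: 3.45
position: [0.5168, 0.3813, 0.2053]
tcp_rot: [[0.005, 0.983, 0.181], [0.006, 0.181, -0.983], [-1.0, 0.006, -0.004]]
force: [0.5, -1.3, -2.0]
finger_gap: 0.41
t 3.45 pos [0.5168 0.3813 0.2053] gap 0.4097928915161411 F [ 0.5205 -1.2733 -1.9706] j [-56.8209  22.4815  21.0625  93.145   -8.7513  65.5462 -23.2153]
delta [0.004  0.0346 0.3349] rot [-0.0001 -0.0045 -0.0064] n 8.074603347363803
```

```bash
python3 -m handwheel '[{"grip":-1,"delta_pos":[0,0.002,0.02],"angular":[0,-0.004,-0.006]},{"grip":-1,"delta_pos":[0,0.006,0.055],"angular":[0,-0.004,-0.006]},{"grip":-1,"delta_pos":[0,0.01,0.095],"angular":[0,-0.004,-0.006]},{"grip":-1,"delta_pos":[0,0.014,0.135],"angular":[0,-0.004,-0.006]},{"grip":-1,"delta_pos":[0,0.018,0.175],"angular":[0,-0.004,-0.006]}]'; python3 -m handwheel '[{"grip":-1,"delta_pos":[0,0.004,0.04],"angular":[0,0,0]},{"grip":-1,"delta_pos":[0,0.008,0.08],"angular":[0,0,0]},{"grip":-1,"delta_pos":[0,0.012,0.12],"angular":[0,0,0]},{"grip":-1,"delta_pos":[0,0.0165,0.15],"angular":[0,0,0]},{"grip":-1,"delta_pos":[0,0.0165,0.16],"angular":[0,0,0]}]' ; python3 -m handwheel '[{"grip":-1,"delta_pos":[0,0,0],"angular":[0,0,0]},{"grip":-1,"delta_pos":[0,0,0],"angular":[0,0,0]},{"grip":-1,"delta_pos":[0,0,0],"angular":[0,0,0]}]';python3 go.py .6115 .0582 .2
python3 - <<'E'
from h import *
for c,(r,k) in {"side":(140,160),"top":(110,150)}.items():
    a=cams.snapshot(c)
    cv2.imwrite(f"pics/{c}3.png",cv2.resize(a[r:r+150,k:k+190],None,fx=4,fy=4,interpolation=cv2.INTER_CUBIC))
E
```

```text
time: 3.87
position: [0.5648, 0.21, 0.201]
tcp_rot: [[-0.005, 0.983, 0.182], [-0.004, 0.182, -0.983], [-1.0, -0.005, 0.003]]
force: [1.2, -0.6, -0.8]
finger_gap: 0.408
time: 4.28
position: [0.6109, 0.0508, 0.2017]
tcp_rot: [[-0.004, 0.985, 0.174], [-0.006, 0.174, -0.985], [-1.0, -0.005, 0.005]]
force: [-0.4, -0.5, 0.2]
finger_gap: 0.412
time: 4.53
position: [0.61, 0.0594, 0.2019]
tcp_rot: [[-0.004, 0.983, 0.183], [-0.002, 0.183, -0.983], [-1.0, -0.005, 0.001]]
force: [-0.9, 0.5, -1.1]
finger_gap: 0.41
t 4.5333 pos [0.61   0.0594 0.2019] gap 0.4103809085769592 F [-0.94    0.5342 -1.0585] j [-32.8539  20.5366  28.6968  97.4793 -10.6148  64.9748   9.4093]
delta [0.0019 0.0013 0.0015] rot [0.0019 0.0012 0.0046] n 0.06536382033396898
```

View pics/side3.png

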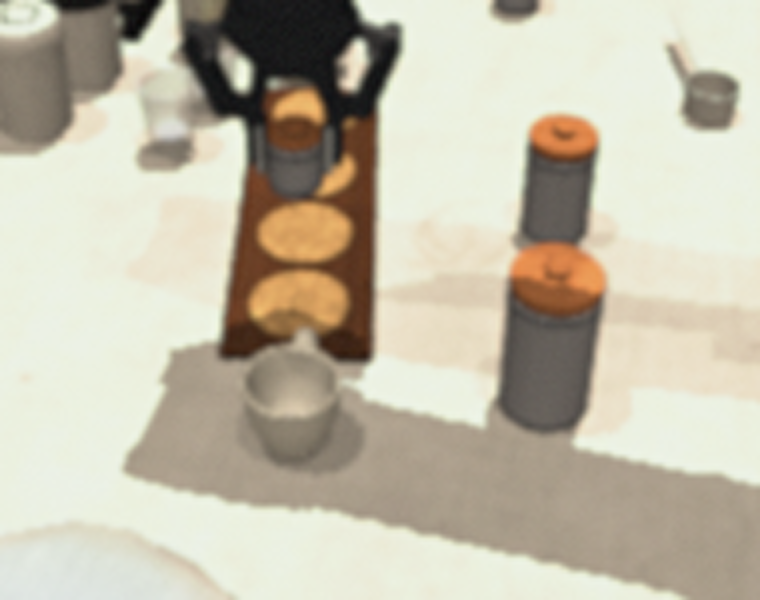

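View pics/top3.png

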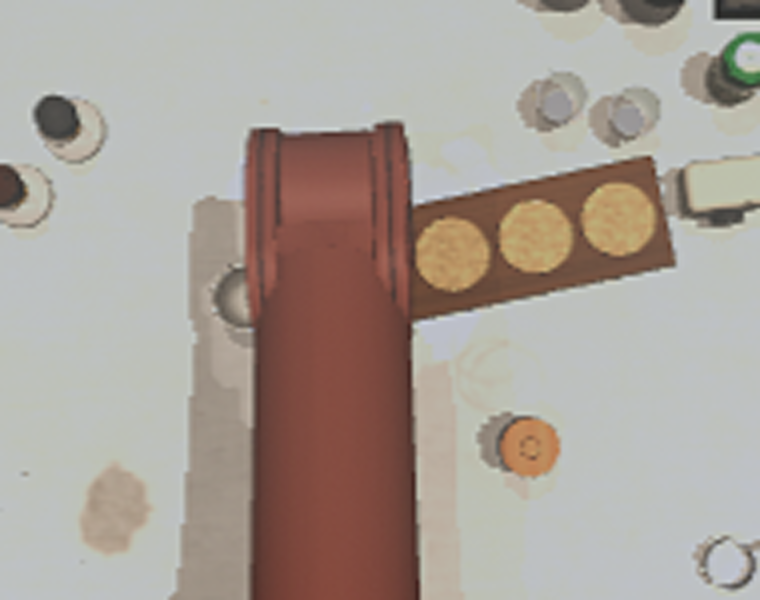

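```bash
cat > tin.py <<'E'
from h import *
# outline of upright cylinder (lid top z1, base z0) extents in camera
def cyl(cam,x,y,r,z0,z1):
    t=np.linspace(0,2*np.pi,72)
    P=np.array([proj(cam,(x+r*np.cos(a),y+r*np.sin(a),z)) for z in(z0,z1) for a in t])
    return P.min(0),P.max(0)
E
python3 - <<'E'
from tin import *
for y in(.0554,.0594,.0634):
    a,b=cyl("side",.610,y,.018,.118,.118+.043)
    print(y,(a-[140,160])*4,(b-[140,160])*4)
E
python3 go.py .6115 .0582 .1
```

```text
0.0554 [108.37899637 266.85739704] [196.0011523  324.74894592]
0.0594 [111.79477386 265.21967858] [199.72736692 323.3575659 ]
0.0634 [115.23414401 263.5704527 ] [203.47938007 321.95670783]
t 4.6333 pos [0.6102 0.0597 0.2024] gap 0.4079155188784336 F [ 0.4998  0.332  -0.5233] j [-32.8852  20.5114  28.7066  97.4522 -10.6021  64.9794   9.4243]
delta [0.1024 0.0014 0.0016] rot [0.0027 0.0013 0.0039] n 2.455128203346887
```

```bash
python3 -m handwheel '[{"grip":-1,"delta_pos":[0.03,0.001,0.001],"angular":[0.002,0.001,0.004]},{"grip":-1,"delta_pos":[0.06,0.001,0.001],"angular":[0.002,0.001,0.004]},{"grip":-1,"delta_pos":[0.085,0.001,0.001],"angular":[0.002,0.001,0.004]},{"grip":-1,"delta_pos":[0.097,0.001,0.001],"angular":[0.002,0.001,0.004]},{"grip":-1,"delta_pos":[0.097,0.001,0.001],"angular":[0.002,0.001,0.004]}]' ; python3 -m handwheel '[{"grip":-1,"delta_pos":[0,0,0],"angular":[0,0,0]},{"grip":-1,"delta_pos":[0,0,0],"angular":[0,0,0]},{"grip":-1,"delta_pos":[0,0,0],"angular":[0,0,0]}]';python3 go.py .6115 .0582 .099
```

```text
time: 5.05
position: [0.6097, 0.0575, 0.103]
tcp_rot: [[-0.004, 0.984, 0.181], [-0.002, 0.181, -0.984], [-1.0, -0.004, 0.001]]
force: [-0.9, 0.6, -1.5]
finger_gap: 0.409
time: 5.3
position: [0.6127, 0.0567, 0.1077]
tcp_rot: [[0.004, 0.984, 0.179], [-0.0, 0.179, -0.984], [-1.0, 0.004, 0.001]]
force: [-0.8, 0.5, -1.1]
finger_gap: 0.408
t 5.3 pos [0.6127 0.0567 0.1077] gap 0.4075614428589173 F [-0.7861  0.4757 -1.1194] j [-30.8084  26.6841  26.8554 101.7656 -14.3506  54.7159  12.2174]
delta [ 0.0087 -0.0009 -0.0017] rot [-0.002   0.0008 -0.0039] n 0.2147446472095942
```

```bash
python3 -m handwheel '[{"grip":-1,"delta_pos":[0.003,-0.001,-0.0015],"angular":[0,0.001,-0.003]},{"grip":-1,"delta_pos":[0.006,-0.001,-0.0015],"angular":[0,0.001,-0.003]},{"grip":-1,"delta_pos":[0.007,-0.001,-0.0015],"angular":[0,0.001,-0.003]},{"grip":-1,"delta_pos":[0.007,-0.001,-0.0015],"angular":[0,0.001,-0.003]},{"grip":-1,"delta_pos":[0.007,-0.001,-0.0015],"angular":[0,0.001,-0.003]}]' ;python3 go.py .6115 .0582 .099
python3 - <<'E'
from tin import *
a=cams.snapshot("side");cv2.imwrite("pics/s4.png",cv2.resize(a[140:260,190:280],None,fx=5,fy=5,interpolation=cv2.INTER_CUBIC))
for y in(.0564,.0582,.060):
    l,b=cyl("side",.6115,y,.018,.015,.015+.043)
    print(y,(l-[140,190])*5,(b-[140,190])*5)
E
```

```text
time: 5.72
position: [0.6104, 0.0579, 0.099]
tcp_rot: [[-0.002, 0.984, 0.179], [-0.0, 0.179, -0.984], [-1.0, -0.002, -0.0]]
force: [-0.3, 1.2, 0.4]
finger_gap: 0.407
t 5.7167 pos [0.6104 0.0579 0.099 ] gap 0.40749175201755516 F [-0.3238  1.2406  0.4257] j [-30.7134  27.2792  26.5951 102.1262 -14.6683  54.1402  12.334 ]
delta [-0.      0.0012 -0.0001] rot [-0.0021 -0.0002  0.002 ] n 0.028675932047531175
0.0564 [293.12702051 186.85886006] [395.92798894 254.52385143]
0.0582 [295.14890131 186.00456637] [398.10335665 253.79043772]
0.06 [297.17663778 185.14775868] [400.28503862 253.05492717]
```

View pics/s4.png

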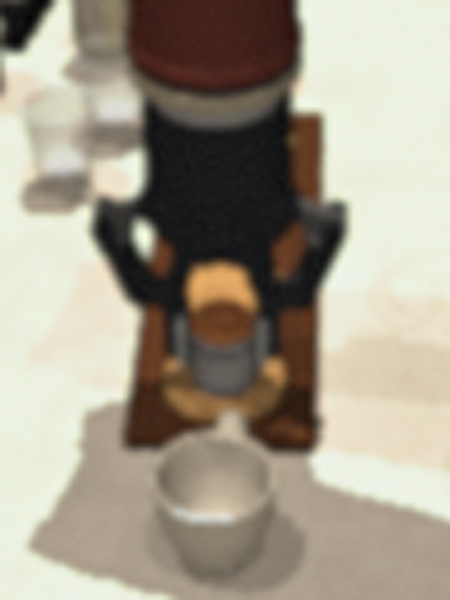

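```bash
python3 -m handwheel '[{"grip":1,"delta_pos":[0,0,0],"angular":[0,0,0]},{"grip":1,"delta_pos":[0,0,0],"angular":[0,0,0]},{"grip":1,"delta_pos":[0,0,0],"angular":[0,0,0]},{"grip":1,"delta_pos":[-0.03,0,0],"angular":[0,0,0]},{"grip":1,"delta_pos":[-0.07,0,0],"angular":[0,0,0]}]' ;python3 -m handwheel '[{"grip":1,"delta_pos":[-0.04,0,0],"angular":[0,0,0]},{"grip":1,"delta_pos":[-0.05,0,0],"angular":[0,0,0]}]'; python3 go.py .516 -.412 .22
python3 - <<'E'
from tin import *
c=cams.snapshot("side");cv2.imwrite("pics/side5.png",c);
a=cv2.resize(c[140:260,190:280],None,fx=4,fy=4,interpolation=cv2.INTER_CUBIC)
b=cv2.resize(c[110:150,270:310],None,fx=10,fy=10,interpolation=cv2.INTER_CUBIC)
b=cv2.copyMakeBorder(b,0,80,0,0,cv2.BORDER_CONSTANT)
cv2.imwrite("pics/s5.png",np.hstack([a,b]))
for y in(-.410,-.416,-.422):
    l,b=cyl("side",.516,y,.022,0,.065)
    print(y,(l-[110,270])*10,(b-[110,270])*10)
E
```

```text
time: 6.18
position: [0.6084, 0.0575, 0.1664]
tcp_rot: [[-0.009, 0.984, 0.179], [-0.002, 0.179, -0.984], [-1.0, -0.009, 0.001]]
force: [1.0, 0.7, 0.3]
finger_gap: 0.999
time: 6.35
position: [0.6129, 0.0574, 0.2254]
tcp_rot: [[0.006, 0.984, 0.178], [0.001, 0.178, -0.984], [-1.0, 0.006, -0.0]]
force: [0.6, -0.9, 1.1]
finger_gap: 1.004
t 6.35 pos [0.6129 0.0574 0.2254] gap 1.0035256608239644 F [ 0.5864 -0.8613  1.1243] j [-33.1575  19.2807  29.3338  96.144  -10.1758  66.8745   9.0281]
delta [ 0.0042 -0.1791  0.4446] rot [-0.003  -0.0002 -0.0061] n 11.493856094325075
-0.41 [128.91096893 128.28508497] [341.6646839  259.77819478]
-0.416 [121.71098391 130.39686955] [333.74340804 261.48556485]
-0.422 [114.5616631  132.49363799] [325.87766306 263.18075192]
```

View pics/s5.png

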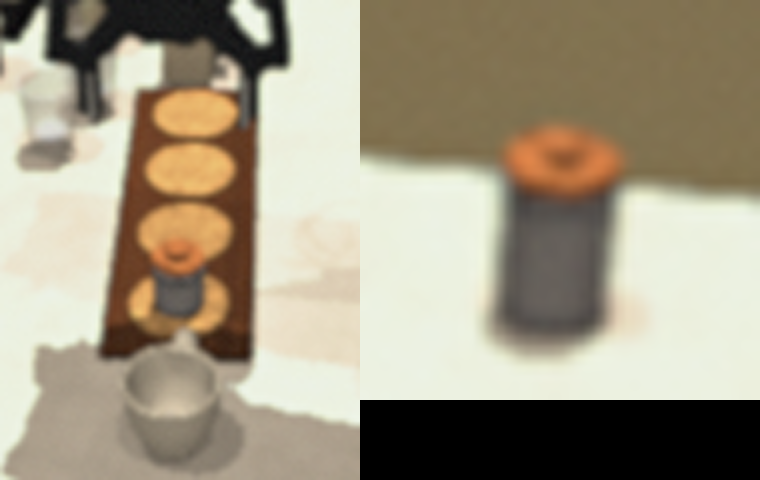

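```bash
python3 -m handwheel '[{"grip":1,"delta_pos":[0,-0.012,0.03],"angular":[0,0,0]},{"grip":1,"delta_pos":[0,-0.028,0.068],"angular":[0,0,0]},{"grip":1,"delta_pos":[0,-0.043,0.106],"angular":[0,0,0]},{"grip":1,"delta_pos":[0,-0.058,0.144],"angular":[0,0,0]},{"grip":1,"delta_pos":[0,-0.073,0.182],"angular":[0,0,0]}]' ;python3 -m handwheel '[{"grip":1,"delta_pos":[0,-0.015,0.038],"angular":[0,0,0]},{"grip":1,"delta_pos":[0,-0.031,0.076],"angular":[0,0,0]},{"grip":1,"delta_pos":[0,-0.046,0.114],"angular":[0,0,0]},{"grip":1,"delta_pos":[0,-0.061,0.152],"angular":[0,0,0]},{"grip":1,"delta_pos":[0,-0.076,0.19],"angular":[0,0,0]}]' ; python3 go.py .516 -.413 .2
```

```text
time: 6.82
position: [0.5705, -0.1361, 0.2188]
tcp_rot: [[-0.002, 0.984, 0.179], [-0.0, 0.179, -0.984], [-1.0, -0.002, -0.0]]
force: [0.4, -0.9, -0.4]
finger_gap: 0.999
time: 7.23
position: [0.5298, -0.3367, 0.2189]
tcp_rot: [[-0.002, 0.984, 0.179], [-0.0, 0.179, -0.984], [-1.0, -0.002, -0.0]]
force: [1.0, -0.1, 0.0]
finger_gap: 0.999
t 7.2333 pos [ 0.5298 -0.3367  0.2189] gap 0.9985026373834089 F [ 1.0139 -0.0679  0.0131] j [ -1.3802  22.9102  38.1463  94.7665 -14.9884  67.6393  50.6634]
delta [ 0.0189 -0.0272  0.0726] rot [-0.002  -0.0001  0.0019] n 1.9140084402256414
```

```bash
python3 -m handwheel '[{"grip":1,"delta_pos":[0,-0.015,0.036],"angular":[-0.002,0,0.002]},{"grip":1,"delta_pos":[0,-0.027,0.0726],"angular":[-0.002,0,0.002]},{"grip":1,"delta_pos":[0.019,-0.027,0.0726],"angular":[-0.002,0,0.002]},{"grip":1,"delta_pos":[0.019,-0.027,0.0726],"angular":[-0.002,0,0.002]},{"grip":1,"delta_pos":[0.019,-0.027,0.0726],"angular":[-0.002,0,0.002]}]' ; python3 go.py .516 -.413 .095
python3 - <<'E'
from tin import *
c=cams.snapshot("side")
cv2.imwrite("pics/s6.png",cv2.resize(c[80:160,250:340],None,fx=6,fy=6,interpolation=cv2.INTER_CUBIC))
E
```

```text
time: 7.65
position: [0.5163, -0.4109, 0.1989]
tcp_rot: [[-0.002, 0.984, 0.18], [0.001, 0.18, -0.984], [-1.0, -0.002, -0.002]]
force: [-0.1, 1.1, -0.3]
finger_gap: 0.999
t 7.65 pos [ 0.5163 -0.4109  0.1989] gap 0.9990170150162219 F [-0.1135  1.0574 -0.27  ] j [  6.6036  28.0805  37.9728  90.9859 -18.2544  67.4243  58.7963]
delta [ 0.1039 -0.0005  0.0021] rot [-0.0011 -0.0017  0.0019] n 2.493039917174286
```

View pics/s6.png

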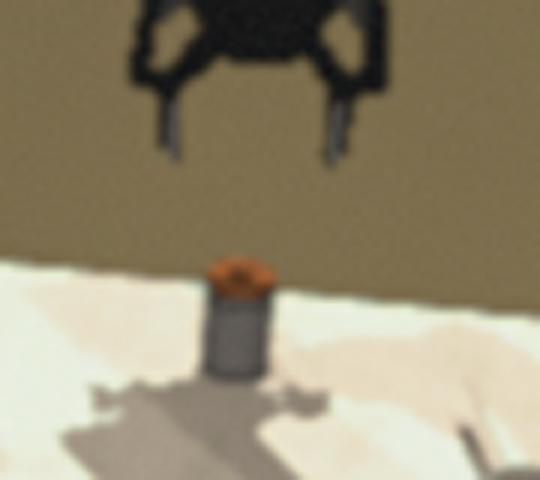

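Well aligned; the gripper is above the tin. Descend, then close.

```bash
python3 -m handwheel '[{"grip":1,"delta_pos":[0.04,-0.0005,0.0015],"angular":[0,0,0]},{"grip":1,"delta_pos":[0.08,-0.0005,0.0015],"angular":[0,0,0]},{"grip":1,"delta_pos":[0.104,-0.0005,0.0015],"angular":[0,0,0]},{"grip":1,"delta_pos":[0.104,-0.0005,0.0015],"angular":[0,0,0]},{"grip":1,"delta_pos":[0.104,-0.0005,0.0015],"angular":[0,0,0]}]' ; python3 -m handwheel '[{"grip":1,"delta_pos":[0,0,0],"angular":[0,0,0]},{"grip":1,"delta_pos":[0,0,0],"angular":[0,0,0]}]'; python3 -m handwheel '[{"grip":-1,"delta_pos":[0,0,0],"angular":[0,0,0]},{"grip":-1,"delta_pos":[0,0,0],"angular":[0,0,0]},{"grip":-1,"delta_pos":[0,0,0],"angular":[0,0,0]},{"grip":-1,"delta_pos":[0,0,0],"angular":[0,0,0]},{"grip":-1,"delta_pos":[0,0,0],"angular":[0,0,0]}]' 40;python3 -m handwheel '[{"grip":-1,"delta_pos":[0,0,0],"angular":[0,0,0]},{"grip":-1,"delta_pos":[0,0,0],"angular":[0,0,0]},{"grip":-1,"delta_pos":[0,0,0],"angular":[0,0,0]}]'; python3 go.py .516 -.413 .095
```

```text
time: 8.12
position: [0.5173, -0.4115, 0.0964]
tcp_rot: [[-0.001, 0.983, 0.183], [0.001, 0.183, -0.983], [-1.0, -0.001, -0.001]]
force: [-0.1, -0.0, 0.5]
finger_gap: 0.996
time: 8.28
position: [0.5181, -0.4134, 0.0991]
tcp_rot: [[0.003, 0.983, 0.182], [-0.002, 0.182, -0.983], [-1.0, 0.003, 0.003]]
force: [0.2, -0.8, 0.1]
finger_gap: 0.998
time: 8.7
position: [0.517, -0.4129, 0.0971]
tcp_rot: [[0.001, 0.983, 0.181], [-0.0, 0.181, -0.983], [-1.0, 0.001, 0.0]]
force: [-0.9, 0.8, 6.5]
finger_gap: 0.505
time: 8.95
position: [0.517, -0.413, 0.0971]
tcp_rot: [[0.001, 0.983, 0.181], [-0.0, 0.181, -0.983], [-1.0, 0.001, 0.0]]
force: [-0.9, 1.2, 7.4]
finger_gap: 0.5
t 8.95 pos [ 0.517  -0.413   0.0971] gap 0.5002802693588871 F [-0.8839  1.2225  7.4389] j [  8.9699  34.3268  34.9367  95.2514 -22.5206  57.5502  61.9011]
delta [ 0.0021 -0.001  -0.0001] rot [-0.0003  0.0004 -0.0008] n 0.055559765175912434
```

```bash
python3 -m handwheel '[{"grip":-1,"delta_pos":[-0.02,0,0],"angular":[0,0,0]},{"grip":-1,"delta_pos":[-0.05,0,0],"angular":[0,0,0]},{"grip":-1,"delta_pos":[-0.085,0,0],"angular":[0,0,0]},{"grip":-1,"delta_pos":[-0.115,0,0],"angular":[0,0,0]},{"grip":-1,"delta_pos":[-0.12,0,0],"angular":[0,0,0]}]'; python3 -m handwheel '[{"grip":-1,"delta_pos":[0,0,0],"angular":[0,0,0]},{"grip":-1,"delta_pos":[0,0,0],"angular":[0,0,0]}]'; python3 go.py .6256 -.0185 .212
```

```text
time: 9.37
position: [0.5179, -0.4145, 0.2219]
tcp_rot: [[0.006, 0.984, 0.181], [-0.004, 0.181, -0.984], [-1.0, 0.005, 0.005]]
force: [0.2, -0.7, -0.8]
finger_gap: 0.507
time: 9.53
position: [0.5165, -0.4124, 0.2154]
tcp_rot: [[-0.0, 0.983, 0.181], [0.001, 0.181, -0.983], [-1.0, -0.0, -0.001]]
force: [-0.4, -0.1, -1.4]
finger_gap: 0.505
t 9.5333 pos [ 0.5165 -0.4124  0.2154] gap 0.5046553587565932 F [-0.3587 -0.1173 -1.4278] j [  6.3964  27.3387  38.4568  89.9627 -17.8264  69.0065  58.618 ]
delta [ 0.0036  0.1786 -0.3676] rot [-0.0001 -0.0008  0.0003] n 9.800671034495142
```

```bash
python3 -m handwheel '[{"grip":-1,"delta_pos":[0,0.009,-0.018],"angular":[0,0,0]},{"grip":-1,"delta_pos":[0,0.026,-0.053],"angular":[0,0,0]},{"grip":-1,"delta_pos":[0,0.044,-0.09],"angular":[0,0,0]},{"grip":-1,"delta_pos":[0,0.061,-0.126],"angular":[0,0,0]},{"grip":-1,"delta_pos":[0,0.078,-0.161],"angular":[0,0,0]}]';  python3 -m handwheel '[{"grip":-1,"delta_pos":[0,0.017,-0.035],"angular":[0,0,0]},{"grip":-1,"delta_pos":[0,0.035,-0.072],"angular":[0,0,0]},{"grip":-1,"delta_pos":[0,0.052,-0.108],"angular":[0,0,0]},{"grip":-1,"delta_pos":[0,0.07,-0.144],"angular":[0,0,0]},{"grip":-1,"delta_pos":[0,0.083,-0.172],"angular":[0,0,0]}]'; python3 -m handwheel '[{"grip":-1,"delta_pos":[0,0.015,-0.03],"angular":[0,0,0]},{"grip":-1,"delta_pos":[0,0.0176,-0.0346],"angular":[0,0,0]},{"grip":-1,"delta_pos":[0,0.0176,-0.0346],"angular":[0,0,0]},{"grip":-1,"delta_pos":[0,0.0176,-0.0346],"angular":[0,0,0]},{"grip":-1,"delta_pos":[0,0.0176,-0.0346],"angular":[0,0,0]}]'; python3 go.py .6256 -.0185 .113
```

```text
time: 9.95
position: [0.5636, -0.2377, 0.2138]
tcp_rot: [[-0.003, 0.983, 0.181], [0.001, 0.181, -0.983], [-1.0, -0.003, -0.002]]
force: [1.0, 0.8, -1.3]
finger_gap: 0.504
time: 10.37
position: [0.6145, -0.0517, 0.2138]
tcp_rot: [[-0.003, 0.983, 0.184], [0.001, 0.184, -0.983], [-1.0, -0.003, -0.002]]
force: [1.3, -0.6, -1.0]
finger_gap: 0.503
time: 10.78
position: [0.6251, -0.0206, 0.2151]
tcp_rot: [[-0.002, 0.984, 0.179], [-0.001, 0.179, -0.984], [-1.0, -0.002, 0.001]]
force: [-0.8, -0.4, -0.5]
finger_gap: 0.503
t 10.7833 pos [ 0.6251 -0.0206  0.2151] gap 0.5034869803589497 F [-0.8377 -0.4116 -0.4537] j [-27.7571  21.7626  32.3818  95.1143 -12.3968  66.8607  18.016 ]
delta [ 0.1021  0.0011 -0.002 ] rot [-0.0021  0.0007  0.0022] n 2.4489386178923613
```

```bash
python3 -m handwheel '[{"grip":-1,"delta_pos":[0.03,0.001,-0.001],"angular":[0,0,0]},{"grip":-1,"delta_pos":[0.06,0.001,-0.001],"angular":[0,0,0]},{"grip":-1,"delta_pos":[0.085,0.001,-0.001],"angular":[0,0,0]},{"grip":-1,"delta_pos":[0.095,0.001,-0.001],"angular":[0,0,0]},{"grip":-1,"delta_pos":[0.095,0.001,-0.001],"angular":[0,0,0]}]' ; python3 -m handwheel '[{"grip":-1,"delta_pos":[0,0,0],"angular":[0,0,0]},{"grip":-1,"delta_pos":[0,0,0],"angular":[0,0,0]},{"grip":-1,"delta_pos":[0,0,0],"angular":[0,0,0]},{"grip":-1,"delta_pos":[0,0,0],"angular":[0,0,0]}]';python3 go.py .6256 -.0185 .1125
```

```text
time: 11.2
position: [0.6248, -0.0192, 0.1186]
tcp_rot: [[-0.005, 0.984, 0.179], [-0.001, 0.179, -0.984], [-1.0, -0.005, 0.0]]
force: [-0.1, 0.2, -1.1]
finger_gap: 0.501
time: 11.53
position: [0.6274, -0.0178, 0.1227]
tcp_rot: [[0.002, 0.984, 0.181], [0.0, 0.181, -0.984], [-1.0, 0.002, 0.0]]
force: [-0.7, -0.2, -1.6]
finger_gap: 0.508
t 11.5333 pos [ 0.6274 -0.0178  0.1227] gap 0.5081181027430054 F [-0.6713 -0.199  -1.6318] j [-26.0205  27.5349  30.2078  99.4303 -16.0844  57.2329  20.5437]
delta [ 0.0102 -0.0019  0.0003] rot [-0.0003  0.0001 -0.0023] n 0.2501915980398554
```

```bash
python3 -m handwheel '[{"grip":-1,"delta_pos":[0.004,-0.001,0],"angular":[0,0,-0.001]},{"grip":-1,"delta_pos":[0.007,-0.001,0],"angular":[0,0,-0.001]},{"grip":-1,"delta_pos":[0.0085,-0.001,0],"angular":[0,0,-0.001]},{"grip":-1,"delta_pos":[0.0085,-0.001,0],"angular":[0,0,-0.001]},{"grip":-1,"delta_pos":[0.0085,-0.001,0],"angular":[0,0,-0.001]}]' ;python3 -m handwheel '[{"grip":-1,"delta_pos":[0,0,0],"angular":[0,0,0]},{"grip":-1,"delta_pos":[0,0,0],"angular":[0,0,0]}]'; python3 go.py .6256 -.0185 .112
python3 - <<'E'
from tin import *
a=cams.snapshot("side");cv2.imwrite("pics/s7.png",cv2.resize(a[130:250,190:280],None,fx=5,fy=5,interpolation=cv2.INTER_CUBIC))
for y in(-.0205,-.0185,-.0165):
    l,b=cyl("side",.6256,y,.022,.015,.015+.065)
    print(y,(l-[130,190])*5,(b-[130,190])*5)
E
```

```text
time: 11.95
position: [0.6256, -0.0179, 0.1126]
tcp_rot: [[-0.001, 0.983, 0.181], [-0.0, 0.181, -0.983], [-1.0, -0.001, 0.0]]
force: [0.4, -1.0, -0.6]
finger_gap: 0.505
time: 12.12
position: [0.6257, -0.0179, 0.1128]
tcp_rot: [[-0.001, 0.983, 0.181], [-0.0, 0.181, -0.983], [-1.0, -0.001, 0.0]]
force: [0.4, 0.8, -0.9]
finger_gap: 0.505
t 12.1167 pos [ 0.6257 -0.0179  0.1128] gap 0.5046398660370154 F [ 0.3797  0.7629 -0.9085] j [-25.8309  28.1564  29.9495  99.9113 -16.4144  56.3764  20.8039]
delta [ 0.0008 -0.0002  0.0005] rot [-0.0002  0.0001  0.001 ] n 0.022919973326509937
-0.0205 [223.8440902  189.00933941] [359.62833517 267.4036815 ]
-0.0185 [225.79530872 188.10902125] [361.77619735 266.65633799]
-0.0165 [227.75248986 187.2059003 ] [363.93059107 265.90676112]
```

View pics/s7.png

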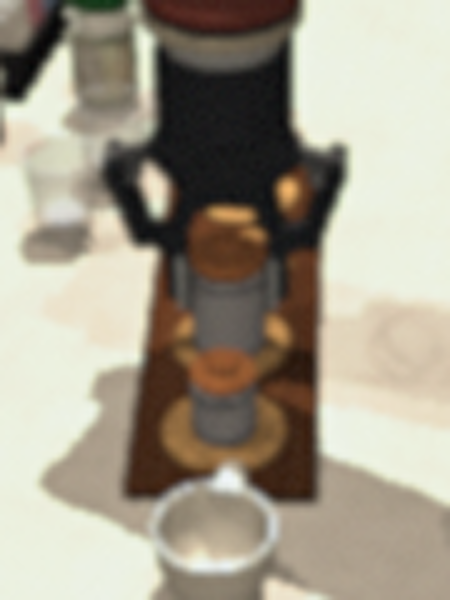

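```bash
python3 -m handwheel '[{"grip":-1,"delta_pos":[0.001,0,0],"angular":[0,0,0]},{"grip":1,"delta_pos":[0.001,0,0],"angular":[0,0,0]},{"grip":1,"delta_pos":[0.001,0,0],"angular":[0,0,0]},{"grip":1,"delta_pos":[0.001,0,0],"angular":[0,0,0]},{"grip":1,"delta_pos":[-0.03,0,0],"angular":[0,0,0]}]' ;python3 -m handwheel '[{"grip":1,"delta_pos":[-0.035,0,0],"angular":[0,0,0]},{"grip":1,"delta_pos":[-0.075,0,0],"angular":[0,0,0]},{"grip":1,"delta_pos":[-0.1,0,0],"angular":[0,0,0]},{"grip":1,"delta_pos":[-0.1,0,0],"angular":[0,0,0]},{"grip":1,"delta_pos":[-0.1,0,0],"angular":[0,0,0]}]'; python3 go.py .448 -.082 .24
python3 - <<'E'
from tin import *
c=cams.snapshot("side");cv2.imwrite("pics/side8.png",c)
a=cv2.resize(c[140:260,190:280],None,fx=4,fy=4,interpolation=cv2.INTER_CUBIC)
b=cv2.resize(c[155:215,270:325],None,fx=7,fy=7,interpolation=cv2.INTER_CUBIC)
b=cv2.copyMakeBorder(b,0,60,0,0,cv2.BORDER_CONSTANT)
cv2.imwrite("pics/s8.png",np.hstack([a,b]))
for x,y in((.448,-.080),(.448,-.084)):
    l,b=cyl("side",x,y,.026,0,.087)
    print(y,(l-[155,270])*7,(b-[155,270])*7)
E
```

```text
time: 12.58
position: [0.6227, -0.0174, 0.1379]
tcp_rot: [[-0.01, 0.983, 0.181], [-0.001, 0.181, -0.983], [-1.0, -0.01, -0.001]]
force: [-0.6, -0.1, -0.5]
finger_gap: 0.998
time: 13.0
position: [0.6266, -0.018, 0.2446]
tcp_rot: [[0.002, 0.983, 0.181], [0.001, 0.181, -0.983], [-1.0, 0.003, -0.0]]
force: [0.4, 0.1, -0.6]
finger_gap: 1.0
t 13.0 pos [ 0.6266 -0.018   0.2446] gap 1.0001778034781692 F [ 0.3698  0.1372 -0.5711] j [-28.4048  20.3301  32.9016  93.236  -11.6444  69.7316  17.3203]
delta [ 0.0041 -0.1872  0.0307] rot [-0.0003 -0.0001 -0.0025] n 4.5506471686317385
-0.08 [ 91.91692941 134.78065806] [331.28511348 277.65649641]
-0.084 [ 86.71485839 135.87996102] [325.43710256 278.38268092]
```

View pics/s8.png

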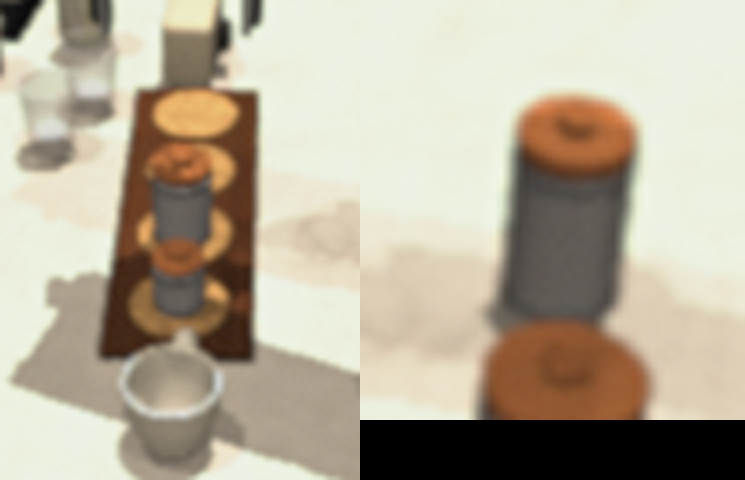

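```bash
python3 -m handwheel '[{"grip":1,"delta_pos":[0,-0.03,0.005],"angular":[0,0,0]},{"grip":1,"delta_pos":[0,-0.07,0.012],"angular":[0,0,0]},{"grip":1,"delta_pos":[0,-0.11,0.018],"angular":[0,0,0]},{"grip":1,"delta_pos":[0,-0.15,0.025],"angular":[0,0,0]},{"grip":1,"delta_pos":[0,-0.187,0.0305],"angular":[0,0,0]}]';python3 -m handwheel '[{"grip":1,"delta_pos":[0,0,0],"angular":[0,0,0]},{"grip":1,"delta_pos":[0,0,0],"angular":[0,0,0]},{"grip":1,"delta_pos":[0,0,0],"angular":[0,0,0]},{"grip":1,"delta_pos":[0,0,0],"angular":[0,0,0]}]'; python3 go.py .448 -.0815 .112
python3 - <<'E'
from tin import *
c=cams.snapshot("side")
cv2.imwrite("pics/s9.png",cv2.resize(c[120:220,250:350],None,fx=5,fy=5,interpolation=cv2.INTER_CUBIC))
E
```

```text
time: 13.47
position: [0.4446, -0.0823, 0.241]
tcp_rot: [[-0.004, 0.983, 0.181], [-0.001, 0.181, -0.983], [-1.0, -0.004, 0.0]]
force: [0.5, -0.7, 0.6]
finger_gap: 1.003
time: 13.8
position: [0.4481, -0.0811, 0.2425]
tcp_rot: [[-0.002, 0.983, 0.182], [-0.001, 0.182, -0.983], [-1.0, -0.002, 0.001]]
force: [0.9, -0.2, -0.1]
finger_gap: 1.002
t 13.8 pos [ 0.4481 -0.0811  0.2425] gap 1.0015575857957575 F [ 0.8975 -0.1794 -0.1208] j [-31.0061  -3.0678  35.0741 115.9196   1.9839  66.6926  13.7167]
delta [0.1305 0.0001 0.0003] rot [0.0006 0.0006 0.0017] n 3.13029143143889
```

View pics/s9.png

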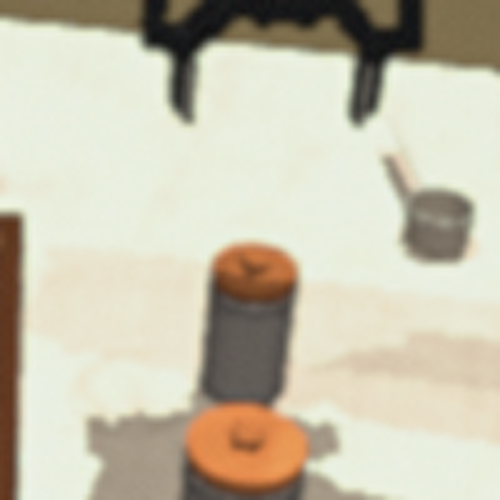

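```bash
python3 -m handwheel '[{"grip":1,"delta_pos":[0.03,0,0],"angular":[0,0,0]},{"grip":1,"delta_pos":[0.065,0,0],"angular":[0,0,0]},{"grip":1,"delta_pos":[0.1,0,0],"angular":[0,0,0]},{"grip":1,"delta_pos":[0.125,0,0],"angular":[0,0,0]},{"grip":1,"delta_pos":[0.13,0,0],"angular":[0,0,0]}]' ; python3 -m handwheel '[{"grip":1,"delta_pos":[0,0,0],"angular":[0,0,0]},{"grip":1,"delta_pos":[0,0,0],"angular":[0,0,0]},{"grip":1,"delta_pos":[0,0,0],"angular":[0,0,0]}]'; python3 go.py .448 -.0815 .112; python3 -m handwheel '[{"grip":-1,"delta_pos":[0,0,0],"angular":[0,0,0]},{"grip":-1,"delta_pos":[0,0,0],"angular":[0,0,0]},{"grip":-1,"delta_pos":[0,0,0],"angular":[0,0,0]},{"grip":-1,"delta_pos":[0,0,0],"angular":[0,0,0]},{"grip":-1,"delta_pos":[0,0,0],"angular":[0,0,0]}]' 50;python3 -m handwheel '[{"grip":-1,"delta_pos":[0,0,0],"angular":[0,0,0]},{"grip":-1,"delta_pos":[0,0,0],"angular":[0,0,0]},{"grip":-1,"delta_pos":[0,0,0],"angular":[0,0,0]}]'; python3 go.py .448 -.0815 .112
```

```text
time: 14.27
position: [0.4454, -0.0815, 0.1088]
tcp_rot: [[-0.008, 0.983, 0.182], [-0.003, 0.182, -0.983], [-1.0, -0.008, 0.001]]
force: [-0.8, 0.3, 1.1]
finger_gap: 1.002
time: 14.52
position: [0.4486, -0.0818, 0.1144]
tcp_rot: [[0.001, 0.983, 0.181], [-0.0, 0.181, -0.983], [-1.0, 0.001, 0.0]]
force: [-0.0, -0.5, -0.4]
finger_gap: 1.0
t 14.5167 pos [ 0.4486 -0.0818  0.1144] gap 1.0004853951590658 F [-0.0485 -0.4902 -0.443 ] j [-29.0492   8.7878  36.388  123.4424  -6.8239  49.5984  21.8815]
delta [ 0.0024 -0.0005 -0.0004] rot [-0.0001  0.0005 -0.0011] n 0.05943433095295567
time: 14.93
position: [0.4478, -0.0817, 0.1139]
tcp_rot: [[0.0, 0.983, 0.181], [0.0, 0.181, -0.983], [-1.0, 0.0, -0.0]]
force: [-3.8, -0.0, 8.0]
finger_gap: 0.598
time: 15.18
position: [0.4478, -0.0817, 0.114]
tcp_rot: [[0.0, 0.983, 0.181], [0.001, 0.181, -0.983], [-1.0, 0.0, -0.0]]
force: [-3.1, 0.0, 8.7]
finger_gap: 0.595
t 15.1833 pos [ 0.4478 -0.0817  0.114 ] gap 0.5954924741311624 F [-3.1091  0.0256  8.7494] j [-29.0399   8.7724  36.3974 123.5239  -6.8679  49.5836  21.9231]
delta [ 0.002   0.0002 -0.0002] rot [-0.0003 -0.0004 -0.0004] n 0.0472265675454226
```

```bash
python3 -m handwheel '[{"grip":-1,"delta_pos":[-0.02,0,0],"angular":[0,0,0]},{"grip":-1,"delta_pos":[-0.05,0,0],"angular":[0,0,0]},{"grip":-1,"delta_pos":[-0.085,0,0],"angular":[0,0,0]},{"grip":-1,"delta_pos":[-0.115,0,0],"angular":[0,0,0]},{"grip":-1,"delta_pos":[-0.12,0,0],"angular":[0,0,0]}]'; python3 -m handwheel '[{"grip":-1,"delta_pos":[0,0,0],"angular":[0,0,0]},{"grip":-1,"delta_pos":[0,0,0],"angular":[0,0,0]},{"grip":-1,"delta_pos":[0,0,0],"angular":[0,0,0]}]'; python3 go.py .6398 -.0952 .232
```

```text
time: 15.6
position: [0.4493, -0.0822, 0.2379]
tcp_rot: [[0.006, 0.984, 0.18], [0.001, 0.18, -0.984], [-1.0, 0.006, -0.0]]
force: [1.1, 0.3, -1.7]
finger_gap: 0.598
time: 15.85
position: [0.4466, -0.0816, 0.2316]
tcp_rot: [[-0.003, 0.983, 0.181], [-0.0, 0.181, -0.983], [-1.0, -0.003, -0.0]]
force: [0.5, 0.4, -1.5]
finger_gap: 0.595
t 15.85 pos [ 0.4466 -0.0816  0.2316] gap 0.5948863622876257 F [ 0.4567  0.3823 -1.5309] j [-31.8434  -2.5296  36.2264 116.8558   1.6772  65.3762  14.0834]
delta [-0.0011  0.1876  0.0484] rot [-0.0001 -0.0003  0.0032] n 4.645175594542475
```

```bash
python3 -m handwheel '[{"grip":-1,"delta_pos":[0,0.02,0.005],"angular":[0,0,0]},{"grip":-1,"delta_pos":[0,0.055,0.014],"angular":[0,0,0]},{"grip":-1,"delta_pos":[0,0.095,0.0245],"angular":[0,0,0]},{"grip":-1,"delta_pos":[0,0.13,0.0335],"angular":[0,0,0]},{"grip":-1,"delta_pos":[0,0.165,0.0425],"angular":[0,0,0.001]}]'; python3 -m handwheel '[{"grip":-1,"delta_pos":[0,0.017,0.0045],"angular":[0,0,0.001]},{"grip":-1,"delta_pos":[0,0.022,0.006],"angular":[0,0,0.001]},{"grip":-1,"delta_pos":[0,0.022,0.006],"angular":[0,0,0.001]},{"grip":-1,"delta_pos":[0,0.022,0.006],"angular":[0,0,0.001]},{"grip":-1,"delta_pos":[0,0.022,0.006],"angular":[0,0,0.001]}]';python3 go.py .6398 -.0952 .13
```

```text
time: 16.27
position: [0.6186, -0.0933, 0.2302]
tcp_rot: [[-0.003, 0.983, 0.182], [-0.0, 0.182, -0.983], [-1.0, -0.003, -0.0]]
force: [-0.5, 0.2, -0.8]
finger_gap: 0.598
time: 16.68
position: [0.6388, -0.0959, 0.2322]
tcp_rot: [[-0.001, 0.984, 0.18], [0.0, 0.18, -0.984], [-1.0, -0.0, -0.001]]
force: [-0.1, 0.4, -1.0]
finger_gap: 0.597
t 16.6833 pos [ 0.6388 -0.0959  0.2322] gap 0.5973782728213038 F [-0.1259  0.435  -0.9594] j [-23.9182  24.3587  37.6251  91.2183 -15.5829  69.7977  27.0481]
delta [ 0.1022  0.0012 -0.0004] rot [-0.001  -0.0005  0.0005] n 2.4509183149476725
```

```bash
python3 -m handwheel '[{"grip":-1,"delta_pos":[0.03,0.001,0],"angular":[0,0,0]},{"grip":-1,"delta_pos":[0.06,0.001,0],"angular":[0,0,0]},{"grip":-1,"delta_pos":[0.085,0.001,0],"angular":[0,0,0]},{"grip":-1,"delta_pos":[0.095,0.001,0],"angular":[0,0,0]},{"grip":-1,"delta_pos":[0.095,0.001,0],"angular":[0,0,0]}]' ; python3 -m handwheel '[{"grip":-1,"delta_pos":[0,0,0],"angular":[0,0,0]},{"grip":-1,"delta_pos":[0,0,0],"angular":[0,0,0]},{"grip":-1,"delta_pos":[0,0,0],"angular":[0,0,0]},{"grip":-1,"delta_pos":[0,0,0],"angular":[0,0,0]}]';python3 go.py .6398 -.0952 .129
python3 - <<'E'
from tin import *
p=bot.read_state()["position"]
a=cams.snapshot("side");cv2.imwrite("pics/s10.png",cv2.resize(a[110:230,190:280],None,fx=5,fy=5,interpolation=cv2.INTER_CUBIC))
for d in(-.002,0,.002):
    l,b=cyl("side",p[0],p[1]+d,.026,p[2]-.114,p[2]-.114+.087)
    print(d,(l-[110,190])*5,(b-[110,190])*5)
E
```

```text
time: 17.1
position: [0.6391, -0.0949, 0.1357]
tcp_rot: [[-0.003, 0.983, 0.181], [0.001, 0.181, -0.983], [-1.0, -0.003, -0.001]]
force: [-0.2, 0.5, -2.7]
finger_gap: 0.597
time: 17.43
position: [0.6419, -0.0955, 0.1393]
tcp_rot: [[0.003, 0.983, 0.181], [0.0, 0.181, -0.983], [-1.0, 0.003, 0.0]]
force: [0.1, -0.7, -1.5]
finger_gap: 0.6
t 17.4333 pos [ 0.6419 -0.0955  0.1393] gap 0.6001372275367353 F [ 0.0905 -0.6508 -1.5346] j [-22.0475  29.774   35.2487  95.7753 -19.2921  60.4324  29.6506]
delta [ 0.0103 -0.002  -0.0007] rot [-0.0002  0.0003 -0.0033] n 0.2527668172107954
-0.002 [200.81851966 186.89812275] [368.54400454 275.45405198]
0 [202.50645809 186.03112808] [370.45509497 274.75624992]
0.002 [204.19933318 185.16154387] [372.37171168 274.05646913]
```

View pics/s10.png

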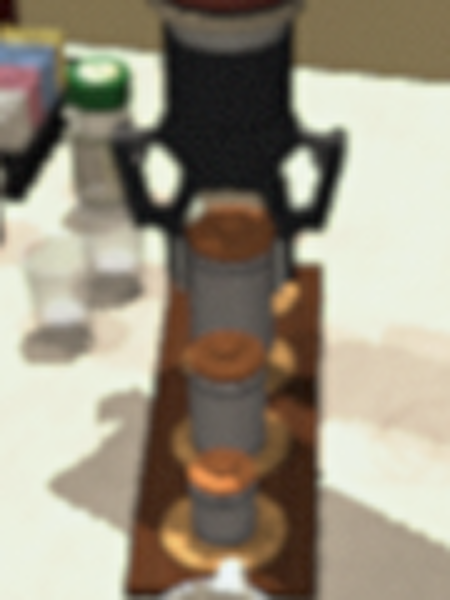

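```bash
python3 -m handwheel '[{"grip":-1,"delta_pos":[0.004,-0.001,-0.0005],"angular":[0,0,-0.001]},{"grip":-1,"delta_pos":[0.007,-0.001,-0.0005],"angular":[0,0,-0.001]},{"grip":-1,"delta_pos":[0.009,-0.001,-0.0005],"angular":[0,0,-0.001]},{"grip":-1,"delta_pos":[0.009,-0.001,-0.0005],"angular":[0,0,-0.001]},{"grip":-1,"delta_pos":[0.009,-0.001,-0.0005],"angular":[0,0,-0.001]}]' ;python3 -m handwheel '[{"grip":-1,"delta_pos":[0,0,0],"angular":[0,0,0]},{"grip":-1,"delta_pos":[0,0,0],"angular":[0,0,0]}]'; python3 go.py .6398 -.0952 .129
```

```text
time: 17.9
position: [0.64, -0.095, 0.1291]
tcp_rot: [[-0.0, 0.983, 0.181], [0.0, 0.181, -0.983], [-1.0, -0.0, -0.0]]
force: [-2.5, 1.3, 3.8]
finger_gap: 0.595
time: 18.07
position: [0.64, -0.095, 0.1291]
tcp_rot: [[-0.0, 0.983, 0.181], [0.0, 0.181, -0.983], [-1.0, -0.0, -0.0]]
force: [-4.4, 0.6, 6.0]
finger_gap: 0.592
t 18.0667 pos [ 0.64   -0.095   0.1291] gap 0.592027332399665 F [-4.4376  0.5582  5.9834] j [-21.8873  30.3445  34.9637  96.3169 -19.6349  59.6011  29.8893]
delta [ 0.0001 -0.0002  0.0001] rot [-0.0002 -0.0005  0.0003] n 0.006545964269014849
```

Contact. Release, rise, and look for the tallest tin.

```bash
python3 -m handwheel '[{"grip":1,"delta_pos":[0,0,0],"angular":[0,0,0]},{"grip":1,"delta_pos":[0,0,0],"angular":[0,0,0]},{"grip":1,"delta_pos":[0,0,0],"angular":[0,0,0]},{"grip":1,"delta_pos":[0,0,0],"angular":[0,0,0]},{"grip":1,"delta_pos":[-0.03,0,0],"angular":[0,0,0]}]' ;python3 -m handwheel '[{"grip":1,"delta_pos":[-0.035,0,0],"angular":[0,0,0]},{"grip":1,"delta_pos":[-0.075,0,0],"angular":[0,0,0]},{"grip":1,"delta_pos":[-0.11,0,0],"angular":[0,0,0]},{"grip":1,"delta_pos":[-0.12,0,0],"angular":[0,0,0]},{"grip":1,"delta_pos":[-0.12,0,0],"angular":[0,0,0]}]'; python3 go.py .437 .100 .28
python3 - <<'E'
from tin import *
c=cams.snapshot("side");cv2.imwrite("pics/side11.png",c)
a=cv2.resize(c[140:260,190:280],None,fx=4,fy=4,interpolation=cv2.INTER_CUBIC)
b=cv2.resize(c[190:255,270:325],None,fx=7,fy=7,interpolation=cv2.INTER_CUBIC)
b=cv2.copyMakeBorder(b,0,25,0,0,cv2.BORDER_CONSTANT)
cv2.imwrite("pics/s11.png",np.hstack([a,b]))
for x,y in((.437,.102),(.437,.099)):
    l,b=cyl("side",x,y,.030,0,.109)
    print(y,(l-[190,270])*7,(b-[190,270])*7)
E
```

```text
time: 18.48
position: [0.6374, -0.0941, 0.1537]
tcp_rot: [[-0.009, 0.983, 0.181], [0.0, 0.181, -0.983], [-1.0, -0.008, -0.002]]
force: [0.0, 0.9, -0.2]
finger_gap: 1.003
time: 18.9
position: [0.6415, -0.0956, 0.2826]
tcp_rot: [[0.006, 0.983, 0.181], [0.0, 0.181, -0.984], [-1.0, 0.006, 0.001]]
force: [0.5, 0.3, -1.1]
finger_gap: 1.005
t 18.9 pos [ 0.6415 -0.0956  0.2826] gap 1.0050146649552767 F [ 0.5256  0.2935 -1.0814] j [-24.5867  22.3486  38.5999  87.6187 -14.3134  74.6858  26.0446]
delta [ 0.0014 -0.1657 -0.2294] rot [-0.0003  0.0011 -0.006 ] n 6.7859486814311785
0.102 [71.64618135 95.41734382] [407.32599916 288.93997705]
0.099 [66.4774315  96.46691576] [401.40439876 289.5538626 ]
```

View pics/s11.png

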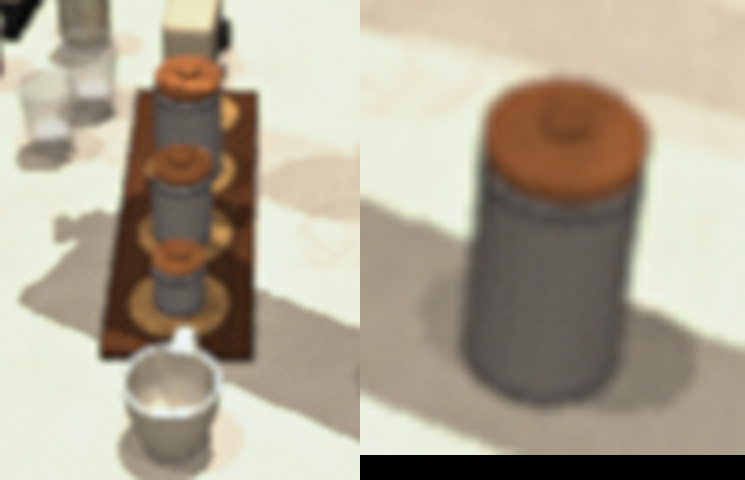

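```bash
python3 -m handwheel '[{"grip":1,"delta_pos":[0,-0.017,-0.023],"angular":[0,0,0]},{"grip":1,"delta_pos":[0,-0.037,-0.051],"angular":[0,0,0]},{"grip":1,"delta_pos":[0,-0.06,-0.083],"angular":[0,0,0]},{"grip":1,"delta_pos":[0,-0.083,-0.115],"angular":[0,0,0]},{"grip":1,"delta_pos":[0,-0.106,-0.147],"angular":[0,0,0]}]';python3 -m handwheel '[{"grip":1,"delta_pos":[0,-0.023,-0.032],"angular":[0,0,0]},{"grip":1,"delta_pos":[0,-0.046,-0.064],"angular":[0,0,0]},{"grip":1,"delta_pos":[0,-0.0597,-0.0824],"angular":[0,0,0]},{"grip":1,"delta_pos":[0,-0.0597,-0.0824],"angular":[0,0,0]},{"grip":1,"delta_pos":[0,-0.0597,-0.0824],"angular":[0,0,0]}]';python3 -m handwheel '[{"grip":1,"delta_pos":[0,0,0],"angular":[0,0,0]},{"grip":1,"delta_pos":[0,0,0],"angular":[0,0,0]}]'; python3 go.py .4365 .1005 .134
python3 - <<'E'
from tin import *
c=cams.snapshot("side")
cv2.imwrite("pics/s12.png",cv2.resize(c[120:260,240:360],None,fx=4,fy=4,interpolation=cv2.INTER_CUBIC))
E
```

```text
time: 19.37
position: [0.5071, 0.0314, 0.2767]
tcp_rot: [[-0.003, 0.983, 0.181], [-0.001, 0.181, -0.983], [-1.0, -0.003, 0.001]]
force: [0.9, 0.3, 0.3]
finger_gap: 1.001
time: 19.78
position: [0.4343, 0.1015, 0.2776]
tcp_rot: [[-0.002, 0.983, 0.184], [-0.0, 0.184, -0.983], [-1.0, -0.002, 0.0]]
force: [0.6, -1.2, -0.2]
finger_gap: 0.999
time: 19.95
position: [0.436, 0.0997, 0.2781]
tcp_rot: [[-0.001, 0.984, 0.179], [-0.001, 0.179, -0.984], [-1.0, -0.001, 0.001]]
force: [-1.1, -0.8, -1.4]
finger_gap: 0.999
t 19.95 pos [0.436  0.0997 0.2781] gap 0.9991600896147237 F [-1.0956 -0.7669 -1.4078] j [-48.7811  -5.7919  28.6598 113.8934   2.9683  71.275  -10.8658]
delta [ 0.1441  0.0007 -0.0009] rot [-0.0018  0.0008  0.0009] n 3.4566554275624415
```

View pics/s12.png

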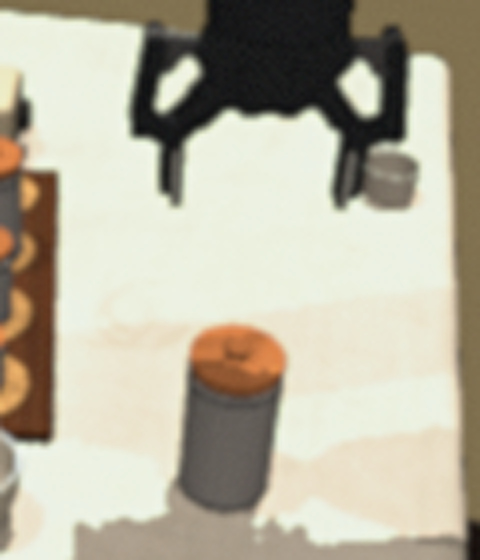

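```bash
python3 -m handwheel '[{"grip":1,"delta_pos":[0.03,0.0007,-0.0007],"angular":[0,0,0]},{"grip":1,"delta_pos":[0.065,0.0007,-0.0007],"angular":[0,0,0]},{"grip":1,"delta_pos":[0.1,0.0007,-0.0007],"angular":[0,0,0]},{"grip":1,"delta_pos":[0.132,0.0007,-0.0007],"angular":[0,0,0]},{"grip":1,"delta_pos":[0.144,0.0007,-0.0007],"angular":[0,0,0]}]' ; python3 -m handwheel '[{"grip":1,"delta_pos":[0,0,0],"angular":[0,0,0]},{"grip":1,"delta_pos":[0,0,0],"angular":[0,0,0]},{"grip":1,"delta_pos":[0,0,0],"angular":[0,0,0]},{"grip":1,"delta_pos":[0,0,0],"angular":[0,0,0]}]'; python3 go.py .4365 .1005 .134; python3 -m handwheel '[{"grip":-1,"delta_pos":[0,0,0],"angular":[0,0,0]},{"grip":-1,"delta_pos":[0,0,0],"angular":[0,0,0]},{"grip":-1,"delta_pos":[0,0,0],"angular":[0,0,0]},{"grip":-1,"delta_pos":[0,0,0],"angular":[0,0,0]},{"grip":-1,"delta_pos":[0,0,0],"angular":[0,0,0]}]' 55;python3 -m handwheel '[{"grip":-1,"delta_pos":[0,0,0],"angular":[0,0,0]},{"grip":-1,"delta_pos":[0,0,0],"angular":[0,0,0]},{"grip":-1,"delta_pos":[0,0,0],"angular":[0,0,0]}]'; python3 go.py .4365 .1005 .134
```

```text
time: 20.42
position: [0.4346, 0.0996, 0.1307]
tcp_rot: [[-0.004, 0.984, 0.179], [-0.003, 0.179, -0.984], [-1.0, -0.005, 0.003]]
force: [-1.2, -0.3, 0.2]
finger_gap: 0.999
time: 20.75
position: [0.4372, 0.1015, 0.1361]
tcp_rot: [[0.002, 0.984, 0.18], [0.001, 0.18, -0.984], [-1.0, 0.002, -0.001]]
force: [0.2, -0.3, 1.4]
finger_gap: 0.997
t 20.75 pos [0.4372 0.1015 0.1361] gap 0.9974549774309671 F [ 0.2466 -0.2699  1.3786] j [-47.7586   5.1397  30.5312 123.1774  -3.3238  52.3103  -4.9019]
delta [ 0.0021 -0.0009  0.0008] rot [-0.0007 -0.0006 -0.0022] n 0.05738079944410934
time: 21.17
position: [0.4366, 0.1016, 0.1357]
tcp_rot: [[0.001, 0.983, 0.181], [0.001, 0.181, -0.983], [-1.0, 0.001, -0.001]]
force: [-2.9, -0.5, 8.8]
finger_gap: 0.691
time: 21.42
position: [0.4366, 0.1016, 0.1358]
tcp_rot: [[0.001, 0.983, 0.181], [0.001, 0.181, -0.983], [-1.0, 0.001, -0.001]]
force: [-2.6, -1.0, 9.1]
finger_gap: 0.693
t 21.4167 pos [0.4366 0.1016 0.1358] gap 0.6933209377136981 F [-2.6372 -0.9514  9.0824] j [-47.7737   5.135   30.5212 123.2236  -3.3396  52.3353  -4.8883]
delta [ 0.0018 -0.0003  0.001 ] rot [-0.0002 -0.0008 -0.001 ] n 0.049227901682382086
```

```bash
python3 -m handwheel '[{"grip":-1,"delta_pos":[-0.02,0,0],"angular":[0,0,0]},{"grip":-1,"delta_pos":[-0.05,0,0],"angular":[0,0,0]},{"grip":-1,"delta_pos":[-0.085,0,0],"angular":[0,0,0]},{"grip":-1,"delta_pos":[-0.12,0,0],"angular":[0,0,0]},{"grip":-1,"delta_pos":[-0.15,0,0],"angular":[0,0,0]}]'; python3 -m handwheel '[{"grip":-1,"delta_pos":[-0.015,0,0],"angular":[0,0,0]},{"grip":-1,"delta_pos":[-0.015,0,0],"angular":[0,0,0]},{"grip":-1,"delta_pos":[-0.015,0,0],"angular":[0,0,0]},{"grip":-1,"delta_pos":[-0.015,0,0],"angular":[0,0,0]}]'; python3 go.py .6539 -.1719 .3
```

```text
time: 21.83
position: [0.436, 0.1011, 0.2871]
tcp_rot: [[0.001, 0.984, 0.181], [0.001, 0.181, -0.984], [-1.0, 0.001, -0.0]]
force: [0.9, 1.7, -2.8]
finger_gap: 0.691
time: 22.17
position: [0.4355, 0.1012, 0.2984]
tcp_rot: [[-0.002, 0.983, 0.181], [-0.001, 0.181, -0.983], [-1.0, -0.002, 0.0]]
force: [-0.1, -0.1, -3.3]
finger_gap: 0.691
t 22.1667 pos [0.4355 0.1012 0.2984] gap 0.6913651841783338 F [-0.0706 -0.082  -3.2878] j [-49.5636  -6.7738  28.8039 112.205    3.3967  73.8729 -11.4431]
delta [-0.0018  0.1653  0.3081] rot [-0.0001  0.0004  0.0018] n 8.385822039277818
```

```bash
python3 -m handwheel '[{"grip":-1,"delta_pos":[0,0.008,0.015],"angular":[0,0,0]},{"grip":-1,"delta_pos":[0,0.024,0.045],"angular":[0,0,0]},{"grip":-1,"delta_pos":[0,0.041,0.077],"angular":[0,0,0]},{"grip":-1,"delta_pos":[0,0.059,0.11],"angular":[0,0,0]},{"grip":-1,"delta_pos":[0,0.076,0.142],"angular":[0,0,0]}]'; python3 -m handwheel '[{"grip":-1,"delta_pos":[0,0.017,0.032],"angular":[0,0,0]},{"grip":-1,"delta_pos":[0,0.035,0.065],"angular":[0,0,0]},{"grip":-1,"delta_pos":[0,0.052,0.097],"angular":[0,0,0]},{"grip":-1,"delta_pos":[0,0.069,0.129],"angular":[0,0,0]},{"grip":-1,"delta_pos":[0,0.082,0.153],"angular":[0,0,0]}]'; python3 -m handwheel '[{"grip":-1,"delta_pos":[0,0.0073,0.013],"angular":[0,0,0.001]},{"grip":-1,"delta_pos":[0,0.0073,0.013],"angular":[0,0,0.001]},{"grip":-1,"delta_pos":[0,0.0073,0.013],"angular":[0,0,0.001]},{"grip":-1,"delta_pos":[0,0.0073,0.013],"angular":[0,0,0.001]},{"grip":-1,"delta_pos":[0,0.0073,0.013],"angular":[0,0,0.001]}]'; python3 go.py .6539 -.1719 .151
python3 - <<'E'
from tin import *
for c,(r,k) in {"side":(90,190),"top":(130,220)}.items():
    a=cams.snapshot(c);cv2.imwrite(f"pics/{c}13.png",cv2.resize(a[r:r+140,k:k+130],None,fx=4,fy=4,interpolation=cv2.INTER_CUBIC))
E
```

```text
time: 22.58
position: [0.5368, -0.026, 0.2981]
tcp_rot: [[-0.002, 0.983, 0.182], [-0.001, 0.182, -0.983], [-1.0, -0.002, 0.001]]
force: [1.5, 0.9, -3.0]
finger_gap: 0.691
time: 23.0
position: [0.6454, -0.1627, 0.2969]
tcp_rot: [[-0.004, 0.984, 0.18], [-0.001, 0.18, -0.984], [-1.0, -0.004, 0.001]]
force: [0.4, 1.2, -2.8]
finger_gap: 0.694
time: 23.42
position: [0.6541, -0.1703, 0.2991]
tcp_rot: [[-0.0, 0.983, 0.182], [0.001, 0.182, -0.983], [-1.0, 0.0, -0.001]]
force: [-0.1, 0.2, -2.2]
finger_gap: 0.688
t 23.4167 pos [ 0.6541 -0.1703  0.2991] gap 0.6883550184609867 F [-0.0764  0.1535 -2.1795] j [-19.9131  26.8961  43.8544  81.9025 -18.6988  78.6504  34.9937]
delta [ 0.1481 -0.0005  0.0017] rot [ 0.001  -0.0011 -0.0001] n 3.5511537680314866
```

View pics/side13.png

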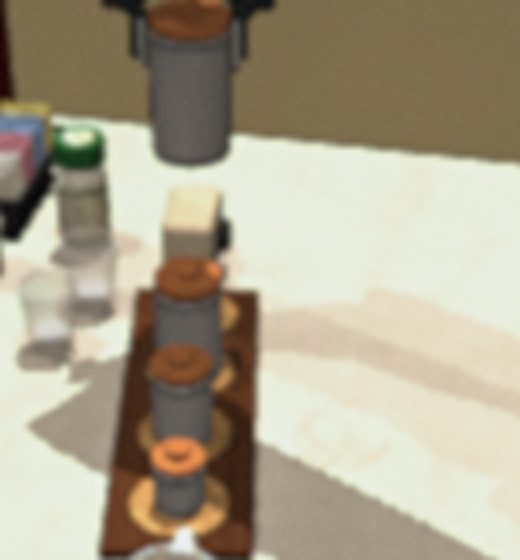

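```bash
python3 -m handwheel '[{"grip":-1,"delta_pos":[0.03,-0.0005,0.0015],"angular":[0,0,0]},{"grip":-1,"delta_pos":[0.06,-0.0005,0.0015],"angular":[0,0,0]},{"grip":-1,"delta_pos":[0.09,-0.0005,0.0015],"angular":[0,0,0]},{"grip":-1,"delta_pos":[0.12,-0.0005,0.0015],"angular":[0,0,0]},{"grip":-1,"delta_pos":[0.138,-0.0005,0.0015],"angular":[0,0,0]}]' ; python3 -m handwheel '[{"grip":-1,"delta_pos":[0,0,0],"angular":[0,0,0]},{"grip":-1,"delta_pos":[0,0,0],"angular":[0,0,0]},{"grip":-1,"delta_pos":[0,0,0],"angular":[0,0,0]},{"grip":-1,"delta_pos":[0,0,0],"angular":[0,0,0]},{"grip":-1,"delta_pos":[0,0,0],"angular":[0,0,0]}]';python3 go.py .6539 -.1719 .151
python3 - <<'E'
from tin import *
p=bot.read_state()["position"]
a=cams.snapshot("side");cv2.imwrite("pics/s14.png",cv2.resize(a[90:210,190:280],None,fx=5,fy=5,interpolation=cv2.INTER_CUBIC))
for d in(-.002,0,.002):
    l,b=cyl("side",p[0],p[1]+d,.030,p[2]-.1358,p[2]-.1358+.109)
    print(d,(l-[90,190])*5,(b-[90,190])*5)
E
```

```text
time: 23.93
position: [0.6532, -0.1716, 0.1587]
tcp_rot: [[-0.002, 0.983, 0.182], [0.001, 0.182, -0.983], [-1.0, -0.001, -0.002]]
force: [-0.5, 0.1, -3.3]
finger_gap: 0.689
time: 24.35
position: [0.6552, -0.1734, 0.1637]
tcp_rot: [[0.004, 0.983, 0.181], [-0.0, 0.181, -0.983], [-1.0, 0.004, 0.001]]
force: [0.1, 0.0, -2.3]
finger_gap: 0.692
t 24.35 pos [ 0.6552 -0.1734  0.1637] gap 0.6924685531228479 F [ 0.1079  0.0247 -2.2951] j [-17.9951  32.9341  40.6848  90.3833 -23.0678  65.1099  38.336 ]
delta [ 0.0127 -0.001  -0.0017] rot [-0.0001  0.0007 -0.0036] n 0.30731020736507714
-0.002 [198.90398934 190.37032966] [395.9110058  287.76382111]
0 [200.37322271 189.54587193] [397.6252428  287.07992566]
0.002 [201.8465577 188.7190586] [399.34418404 286.39408085]
```

View pics/s14.png

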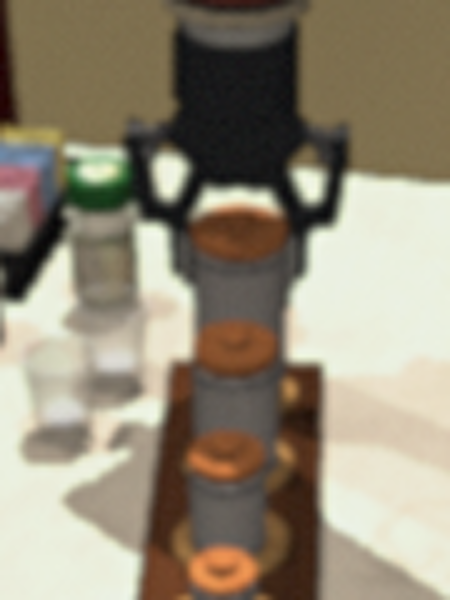

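```bash
python3 -m handwheel '[{"grip":-1,"delta_pos":[0.005,-0.0005,-0.001],"angular":[0,0,-0.001]},{"grip":-1,"delta_pos":[0.009,-0.0005,-0.001],"angular":[0,0,-0.002]},{"grip":-1,"delta_pos":[0.0115,-0.0005,-0.001],"angular":[0,0,-0.002]},{"grip":-1,"delta_pos":[0.0115,-0.0005,-0.001],"angular":[0,0,-0.002]},{"grip":-1,"delta_pos":[0.0115,-0.0005,-0.001],"angular":[0,0,-0.002]}]' ;python3 -m handwheel '[{"grip":-1,"delta_pos":[0,0,0],"angular":[0,0,0]},{"grip":-1,"delta_pos":[0,0,0],"angular":[0,0,0]},{"grip":-1,"delta_pos":[0,0,0],"angular":[0,0,0]}]'; python3 go.py .6539 -.1719 .151
```

```text
time: 24.82
position: [0.6537, -0.1722, 0.151]
tcp_rot: [[-0.001, 0.983, 0.181], [0.0, 0.181, -0.983], [-1.0, -0.001, -0.001]]
force: [-4.3, 1.5, 7.5]
finger_gap: 0.689
time: 25.07
position: [0.6537, -0.1722, 0.151]
tcp_rot: [[-0.001, 0.983, 0.181], [0.0, 0.181, -0.983], [-1.0, -0.001, -0.001]]
force: [-3.9, 2.5, 7.4]
finger_gap: 0.692
t 25.0667 pos [ 0.6537 -0.1722  0.151 ] gap 0.6920389677733175 F [-3.8654  2.5213  7.3732] j [-17.8514  33.6225  40.32    91.0127 -23.4682  64.1594  38.5598]
delta [ 0.      0.0002 -0.0003] rot [-0.0003 -0.0006  0.0009] n 0.009174513461546747
```

Contact. Release, rise, retreat toward the robot's side so the top camera can see the board.

```bash
python3 -m handwheel '[{"grip":1,"delta_pos":[0,0,0],"angular":[0,0,0]},{"grip":1,"delta_pos":[0,0,0],"angular":[0,0,0]},{"grip":1,"delta_pos":[0,0,0],"angular":[0,0,0]},{"grip":1,"delta_pos":[0,0,0],"angular":[0,0,0]},{"grip":1,"delta_pos":[-0.03,0,0],"angular":[0,0,0]}]' ;python3 -m handwheel '[{"grip":1,"delta_pos":[-0.035,0,0],"angular":[0,0,0]},{"grip":1,"delta_pos":[-0.075,0,0],"angular":[0,0,0]},{"grip":1,"delta_pos":[-0.11,0,0],"angular":[0,0,0]},{"grip":1,"delta_pos":[-0.13,0,0],"angular":[0,0,0]},{"grip":1,"delta_pos":[-0.13,0,0],"angular":[0,0,0]}]'; python3 -m handwheel '[{"grip":1,"delta_pos":[0,-0.01,0.04],"angular":[0,0,0]},{"grip":1,"delta_pos":[0,-0.02,0.08],"angular":[0,0,0]},{"grip":1,"delta_pos":[0,-0.03,0.12],"angular":[0,0,0]},{"grip":1,"delta_pos":[0,-0.04,0.16],"angular":[0,0,0]},{"grip":1,"delta_pos":[0,-0.05,0.2],"angular":[0,0,0]}]'; python3 -m handwheel '[{"grip":1,"delta_pos":[0,-0.02,0.04],"angular":[0,0,0]},{"grip":1,"delta_pos":[0,-0.03,0.07],"angular":[0,0,0]},{"grip":1,"delta_pos":[0,-0.04,0.1],"angular":[0,0,0]},{"grip":1,"delta_pos":[0,-0.04,0.1],"angular":[0,0,0]},{"grip":1,"delta_pos":[0,-0.04,0.1],"angular":[0,0,0]}]'
cat > fin.py <<'E'
from tin import *
np.set_printoptions(precision=4,suppress=True)
t=cams.snapshot("top");s=cams.snapshot("side");cv2.imwrite("pics/topF.png",t);cv2.imwrite("pics/sideF.png",s)
a=cv2.resize(s[130:270,180:280],None,fx=4,fy=4,interpolation=cv2.INTER_CUBIC)
b=cv2.resize(t[130:210,195:350],None,fx=2.58,fy=2.58,interpolation=cv2.INTER_CUBIC)
b=cv2.copyMakeBorder(b,0,a.shape[0]-b.shape[0],0,0,cv2.BORDER_CONSTANT)
cv2.imwrite("pics/F.png",np.hstack([a,b]))
E
python3 fin.py; python3 go.py .6 -.3 .3
```

```text
time: 25.48
position: [0.6514, -0.1709, 0.175]
tcp_rot: [[-0.01, 0.983, 0.181], [0.001, 0.181, -0.983], [-1.0, -0.009, -0.003]]
force: [-0.3, 0.1, -1.1]
finger_gap: 0.999
time: 25.9
position: [0.6553, -0.1733, 0.3159]
tcp_rot: [[0.007, 0.984, 0.181], [-0.002, 0.181, -0.984], [-1.0, 0.006, 0.003]]
force: [-0.4, 0.0, -0.5]
finger_gap: 0.998
time: 26.32
position: [0.6407, -0.3795, 0.3094]
tcp_rot: [[-0.002, 0.983, 0.182], [0.0, 0.182, -0.983], [-1.0, -0.001, -0.001]]
force: [1.0, 0.3, 0.3]
finger_gap: 0.999
time: 26.73
position: [0.6176, -0.4865, 0.3087]
tcp_rot: [[-0.003, 0.984, 0.176], [-0.0, 0.176, -0.984], [-1.0, -0.003, -0.0]]
force: [-0.0, 0.4, 0.1]
finger_gap: 1.0
t 26.8333 pos [ 0.6201 -0.4831  0.3094] gap 1.0052218741423176 F [0.3715 0.7399 0.2887] j [ 12.5301  41.1964  43.017   60.5183 -26.7073  87.2842  59.4585]
delta [ 0.0096  0.0135 -0.1837] rot [ 0.0001 -0.0011  0.0012] n 4.422299057968388
```

View pics/F.png

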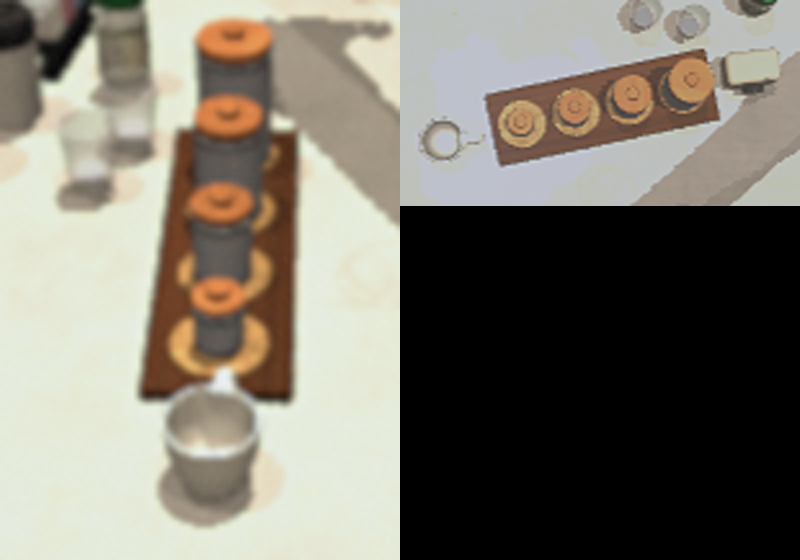

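```bash
python3 - <<'E'
from tin import *
np.set_printoptions(precision=4,suppress=True)
M=dict(zip("1234",[(.6115,.0582),(.6256,-.0185),(.6398,-.0952),(.6539,-.1719)]));T={"1":(.018,.036+.0,.043),"2":(.022,.058,.065),"3":(.026,.08,.087),"4":(.03,.1,.109)}
for cam in("top","side"):
    a=cv2.imread(f"pics/{cam}F.png");h=cv2.cvtColor(a,cv2.COLOR_BGR2HSV).astype(int)
    for k in "1234":
        r,zl,zt=T[k];z=.015+(zt if cam=="top" else zt-.003)
        c=proj(cam,(*M[k],z)); 
        yy,xx=np.mgrid[:384,:512]
        near=np.hypot(yy-c[0],xx-c[1])<(r*310+4 if cam=="top" else r*380+3)
        thr=(h[...,0]<=14)&(h[...,1]>(105 if cam=="top" else 150))&(h[...,2]>(140 if cam=="top" else 150))
        m=(near&thr).astype(np.uint8);n,l,st,ce=cv2.connectedComponentsWithStats(m);i=1+np.argmax(st[1:,4])
        w=at_z(cam,ce[i][::-1],z);print(cam,k,st[i],"off mm",1000*(w[:2]-M[k]))
a0,a1=[{c:cv2.imread(f"pics/{c}{s}.png") for c in("top","side")} for s in("0","F")]
for c,bx in(("top",(145,170,318,345)),("top",(172,195,200,230))):
    r0,r1,c0,c1=bx;d=[cv2.cvtColor(x[c],cv2.COLOR_BGR2GRAY)[r0:r1,c0:c1].astype(float) for x in(a0,a1)]
    print(c,bx,cv2.phaseCorrelate(*d))
for l in("timer","cup"):
    for c in("side","top"): print(l,c,[(np.round(x["centre"],1),round(x["score"],2)) for x in nets.tip_of(c,l)][:1])
E
```

```text
top 1 [237 173   9   9  25] off mm [-0.6672  2.4442]
top 2 [256 166  13  12 114] off mm [-0.1831  1.8618]
top 3 [278 159  15  15 151] off mm [0.0393 1.2681]
top 4 [301 152  15  17 103] off mm [ 4.8615 -2.698 ]
side 1 [228 200  14   9  89] off mm [ 0.3605 -2.2138]
side 2 [227 176  16   9 102] off mm [ 2.7883 -0.3864]
side 3 [230 154  15  10 112] off mm [ 0.803  -2.4354]
side 4 [230 136  17   8 114] off mm [-0.4699  0.3899]
top (145, 170, 318, 345) ((1.0918156664062924, 0.33699378709615324), 0.8217641610006499)
top (172, 195, 200, 230) ((0.0010970975548900697, -0.0027370619696149845), 1.0006496290723679)
timer side [(array([198.1, 234.2]), 0.29)]
timer top [(array([159.9, 325.8]), 0.56)]
cup side [(array([200.7, 234.6]), 0.72)]
cup top [(array([185.3, 212.3]), 0.78)]
```

```bash
python3 - <<'E'
from h import *
o=[]
for s in("0","F"):
    a=cv2.imread(f"pics/top{s}.png")[140:180,290:350];b=cv2.imread(f"pics/side{s}.png")[125:185,215:265]
    o.append(np.hstack([cv2.resize(a,None,fx=7,fy=7,interpolation=cv2.INTER_NEAREST),cv2.resize(b,(233,280),interpolation=cv2.INTER_NEAREST)]))
cv2.imwrite("pics/cmp.png",np.vstack(o))
for s in("0","F"):
    g=cv2.imread(f"pics/top{s}.png")[...,0].astype(int); print(g[155,314:348]);print(g[147:170,335])
E
```

```text
[110 131 128 128 120  83  66 104 147 162 164 164 164 164 164 164 163 164
 164 164 164 165 165 164 164 164 164 147 177 186 186 186 186 185]
[181 183 133 156 165 164 163 163 165 164 163 165 165 153  97  69  72  79
 107 170 167 184 182]
[132 138 135 137 126  86  68 109 154 170 172 171 172 172 172 171 171 171
 171 171 171 172 172 172 171 172 172 158 140 136 139 140 140 140]
[189 191 140 164 173 172 171 171 172 172 171 172 172 161 102  70  64  70
  79 118 117 139 137]
```

View pics/cmp.png

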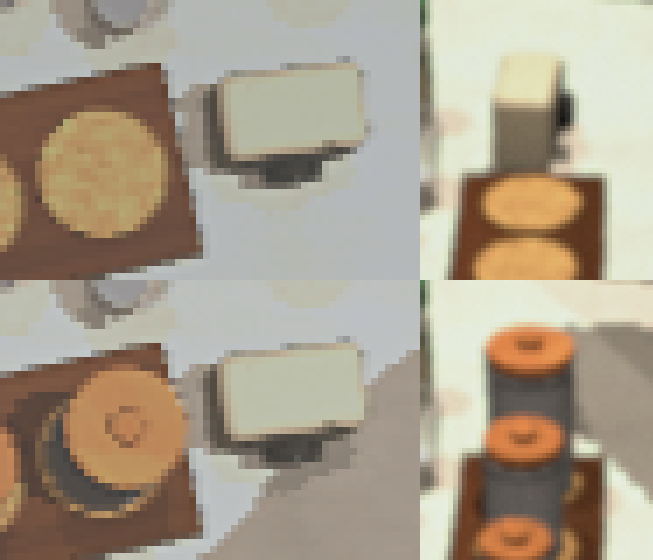

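```bash
python3 - <<'E'
from h import *
print(at_z("top",(160.86,307.36),.124)[:2]-[.6539,-.1719])
E
```

```text
[-0.00157458  0.00077819]
```

All four tins sit within about 3 mm of their mark centres, and the timer and cup have not moved. The gripper is clear, so I'm handing in.

```bash
python3 -c "
from cell import bot
print(bot.sign_off())"
```

```text
the job is handed in; nothing more can be done
None
```

The four tins are standing upright on the board in order of height. The tallest is on mark_4, next to the timer, then the second on mark_3, the third on mark_2 and the shortest on mark_1. I handed the job in at about 27 s on the robot's clock.

**Tin positions:** my last camera measurements put every tin within about 3 mm of the centre of its mark. One automatic reading of the tallest tin from the top camera said about 5.5 mm. It had picked up only part of the lid, and measuring by eye in the enlarged picture gave about 2 mm. The side camera gave under 1 mm.

**Timer:** an automatic shift check on it read about 1 pixel. The timer's edges lie on the same pixels before and after, so I put that down to changed shadows and the new tin in the crop.

**Cup:** the before and after pictures show no movement. In the final side view the detector gave wrong places for both cup and timer, because the tins hid the timer, so I relied on the top view.

**Forces and clearance:** the highest wrist force I saw was about 10 N, well under the limit. The gripper was open and clear of everything at hand-in.

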